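Laminate a facing strip in the pin jig

TASK

Take the facing strip from its stand and lower it level over both pins of the jig, right down on the bed before letting go. Then take the hand roller from its rack and, with the drum across the strip, roll it along the strip from beside the pin next to the end block to beside the other pin, pressing steadily so that the sprung bed sinks about 4 mm, never down to its stop. Hang the roller back in its rack, leave the strip on its pins, and do not disturb the cup, jar and tape.

Things in the scene. Friction and masses are not known exactly. Their poses are not given: they have to be found in the camera images.
- strip_center (a point): centre (half-way up) of the facing strip: a loose brown wooden strip 270 x 56 x 8 mm, about 120 g. x along its length, y across, z up. Two 11 mm through holes on its centre line, 120 mm either side of the centre; either way round will do. Starts flat on the plywood stand, underside 36 mm above the table; grasp it across its 56 mm width at mid-length, sides free down to 10 mm above the table.
- strip: the same strip; origin at the centre of its underside, same axes.
- jig_seat (a point): where the centre of the seated strip belongs: middle of the jig, 40 mm above the table; axes as the jig. Under it the jig's sprung bed, 210 x 44 mm (narrower than the strip), cork top 36 mm above the table; the top of a seated strip is 44 mm above the table.
- jig: laminating jig fixed to the table, origin at the middle of its underside, at table height. x along its length and away from the end block, y across, z up. Base plate 340 x 110 x 10 mm. Dark wooden end block, 20 x 80 mm, top 66 mm above the table, at x = -156 mm; no block at the other end. The two pins stand at x = -120 and +120 mm, y = 0.
- pin_block (a point): top of the steel pin next to the end block, 50 mm above the table. Both pins: 8 mm in diameter, tapered over the last 5 mm, standing 6 mm out of a seated strip. The roller's lane is the clear stretch between the pins: the axle goes from 35 mm beyond this pin to 35 mm short of the other; the drum touches a pin at about 22 mm.
- pin_far (a point): top of the other pin, 240 mm from the first, 50 mm above the table.
- bed (a joint): how far the sprung bed of the jig has sunk, m: 0 at rest, stop at 0.009. It stays level, begins to sink under about 2 N and takes 1.5 N more per mm (about 8 N at 4 mm).
- roller_grip (a point): middle of the upright wooden handle of the loose hand roller (about 450 g). The handle is 30 mm (x) by 26 mm (y) and 70 mm tall, 35 mm of it above this point and 35 mm below; grasp it from above across y. z up.
- roller_axle (a point): middle of the roller's drum, 84 mm straight below roller_grip. The black drum is 40 mm in diameter, 50 mm long, and turns freely about its axle along y; it rolls along x. Above it, underside 32 mm over the axle, an aluminium cross-bar 36 mm (x) by 120 mm (y) by 12 mm whose ends rest on the rack.
- roller: the same roller; origin at the lowest point of the drum, same axes.
- rack_park (a point): where the roller's axle is when it hangs in the rack, 36 mm above the table. The fixed rack has two plywood posts (44 mm along x, 20 mm along y, tops 68 mm above the table) 50 mm either side of this point along y; the cross-bar lies on them and the drum hangs between, with 6 mm to spare beside the fork at each side.
- pencil_cup: steel pencil cup, 76 mm in diameter, 100 mm tall (pencils to 175 mm), bystander to the right of the jig; origin at its underside.
- jar: white jar, 64 mm in diameter, 85 mm tall, bystander to the left of the jig; origin at its underside.
- tape: paper ring of tape lying flat, 90 mm in diameter, 24 mm high, bystander beyond the jig; origin at its underside.
Mind the look-alikes: they are no part of the job. Of the things that look like the roller, the larger one is meant. What is shaped like the part that bears rack_park but pink is not meant.

How it is judged:
By the outcome, as a careful person would: the job done as asked, in the order asked, and still so for the second after the job is handed in, with the robot touching nothing.
It also fails if it takes over 64 s, if anything falls off the work surface, if the arm or the gripper's body presses on something with over 40 N, if the wrist force passes 120 N, or if a joint passes its speed limit or range.

ROBOT

A 7-joint arm with a two-finger parallel gripper is mounted at the origin on the work surface. World frame = base frame: x ahead of the robot, y to its left, z up, the work surface at z = 0. Lengths are in m, angles in rad, forces in N, time in s.
With the tool pointing down it reaches from about 0.425 to 0.925 m from the base axis. Payload 6.8 kg.
Tool frame: the origin (TCP) lies on the centre line of the jaws, within the pads' length; the fingertips stand bot.finger_overhang ahead of it and the grasp point (between the pads) lies 3 mm ahead of it (bot.finger_overhang is the distance from the TCP to the fingertips, in m); z points along the fingers, y is the direction in which the jaws open and shut (so a half turn about z gives the same grasp; the last joint's range is limited). The gripper opens to 85 mm and grips with 20 to 120 N. Pads are 22 mm wide; open, the fingers measure 114 mm over their backs; the gripper's body (76 mm by 85 mm) begins 54 mm behind the grasp point. The pads swing forward as they close: fully open they stand 13 mm farther back than shut.
Start: joints at [0.996, 0.477, 0.022, 1.555, -0.011, 1.109, -0.083], TCP at [0.304, -0.603, 0.222] pointing down, gripper open.
Joint ranges: [-2.96, 2.96], [-0.34, 2.1], [-1.41, 1.46], [0.24, 2.44], [-1.37, 4.51], [0.17, 1.92], [-2.96, 2.96]. Speed limits (rad/s): [2.39, 2.39, 3.14, 3.14, 3.14, 3.14, 3.14].

INTERFACE

Orientations are given as a unit quaternion [w, x, y, z].
In Python, from station import bot gives the robot as it stands.
- The arm moves only by the tool drive_tool, never from a script. Its argument "increments" is text: rows parted by semicolons, each of 4 numbers parted by spaces: the shift along the world's x, y, z in m, then the turn about the world's z in rad. In form: tx ty tz spin; .... A call has 1 to 12 rows; each row shifts and turns the commanded pose from where the row before left it; what a row does not reach is not made up. A row lasts 1/12 s, in which the tool goes at most 41.7 mm and 7.16 degrees, less where a joint would pass 70% of its speed; a pose out of reach is approached as far as the arm can. A call is refused whole if a number of a shift passes 0.0417 or a number of a turn 0.125, either way. A call with a gripper value outside its range is refused whole. "grip" is the opening, from 0 (shut) to 1 (fully open), set as the call begins (left out, the last holds). The fingers move at their own pace and stop on an object; "squeeze" is the grip in N (left out, the last holds). Time passes only in rows, so rows that do not move let the fingers close. It gives the time, the measured TCP pose, the force and the opening at its end, in the units of the state.
- bot.get_obs(): the state, without advancing time (a new reading comes with each control period).
- bot.read_camera(name): name is "scene" or "top"; returns the picture (480x640x3 uint8, red, green, blue); there is no depth.
- bot.calibration(name): a dict with "fx", "fy", "cx", "cy" (pixels), "distortion" ([k1, k2, p1, p2, k3] as OpenCV has them; the pictures are not rectified), "camera_from_world" (4x4, takes a point from world to camera coordinates). Camera axes: x right, y down, z forward; pixel columns grow to the right and rows downward; lengths in m; the calibration is good to about 2 mm. A picture is of the moment at which its call begins. calibration takes no time and is no camera call.
- bot.hand_in(): hands the job in, once; it reports no verdict.
The state is a dict: "t": time; "q": joint angles; "joint_vel": joint speeds; "joint_torque": joint torques, N m; "eef_pos": TCP position; "tool_rot": TCP orientation; "contact_force": force on the tool from outside, world axes, zero at the start; "torque": the same for the moment, N m; "gripper_width": opening from 0.0 (shut) to 1.0 (fully open).
Only numpy, scipy, OpenCV 4.12 (cv2) and the standard library are available. Lean on these libraries where they do the work, as an engineer would, in place of code of your own. Each camera call takes 0.05 s, during which the arm holds its last target.

## Working session

There is one attempt and no reset: what is moved stays moved. The work goes in short steps, Python scripts to look and compute and a tool call to move; the robot and the scene stay as the last step left them, time stands still between calls to the robot, and variables do not carry over. Pictures are saved under pics/ and viewed, and the job is handed in when it is done.

Besides the shell and the picture viewer there is one more tool, called after "Call:" as name(argument=value, ...) on one line, values as JSON. drive_tool: Moves the arm, as the interface text tells. Its arguments: {"type":"object","properties":{"increments":{"type":"string"},"grip":{"type":"number"},"squeeze":{"type":"number"}},"required":["increments"]}

```bash
ls; mkdir -p pics; python3 - <<'E'
from station import bot
import cv2, numpy as np
np.set_printoptions(precision=4,suppress=True)
o=bot.get_obs()
for k,v in o.items(): print(k,v)
print(bot.finger_overhang)
for n in("scene","top"):
    im=bot.read_camera(n); cv2.imwrite(f"pics/{n}0.png",im[:,:,::-1]); c=bot.calibration(n); print(n,c)
E
```

```text
pics
t 0.0
q [ 0.9959  0.4778  0.0224  1.5564 -0.0115  1.1093 -0.0831]
joint_vel [-0.0006 -0.0003 -0.0016 -0.0007  0.0006  0.0002  0.0013]
joint_torque [  0.0006 -59.6447   1.6077 -28.1192   0.0123   0.0093  -0.0001]
eef_pos [ 0.3035 -0.6023  0.2206]
tool_rot [-0.0009  0.9729  0.2313 -0.0003]
contact_force [-0.5897 -0.9556 -0.3786]
torque [-0.0662  0.0168  0.0613]
gripper_width 1.0000214370180212
0.022
scene {'fx': 531.8802270717977, 'fy': 531.8802270717977, 'cx': 323.6643783690408, 'cy': 232.23089462383226, 'distortion': array([-0.1159,  0.    ,  0.    ,  0.    ,  0.    ]), 'camera_from_world': array([[-0.7017,  0.7124,  0.0024,  0.3992],
       [ 0.5854,  0.5785, -0.568 , -0.3431],
       [-0.4061, -0.3972, -0.823 ,  1.6342],
       [ 0.    ,  0.    ,  0.    ,  1.    ]])}
top {'fx': 545.9824948440777, 'fy': 545.9824948440777, 'cx': 318.90268950423393, 'cy': 238.87736322235023, 'distortion': array([-0.1263,  0.    ,  0.    ,  0.    ,  0.    ]), 'camera_from_world': array([[-0.1258, -0.9921, -0.0011,  0.0971],
       [-0.9656,  0.1226, -0.2293,  0.6156],
       [ 0.2276, -0.0278, -0.9733,  1.1551],
       [ 0.    ,  0.    ,  0.    ,  1.    ]])}
```

View pics/scene0.png

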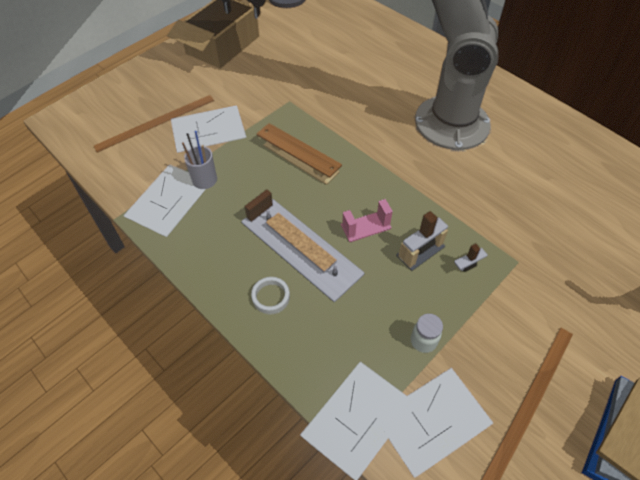

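View pics/top0.png

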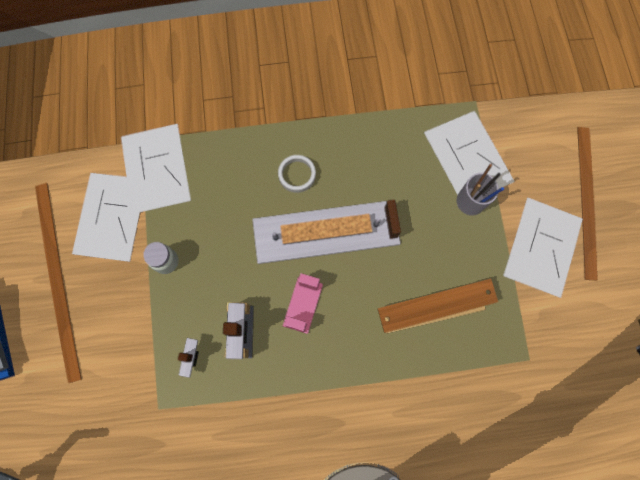

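The top view shows the strip at about (438,305). The jig is at (326,232), with its end block at (393,218). The large roller in its wooden rack is at (237,330). The pink rack at (303,303) and the small roller at (188,357) are decoys. I'll zoom in for the details.

```bash
cat > h.py <<'E'
import cv2, numpy as np
from station import bot
np.set_printoptions(precision=4,suppress=True)
def cal(n):
    c=bot.calibration(n); K=np.array([[c['fx'],0,c['cx']],[0,c['fy'],c['cy']],[0,0,1.]])
    return K,np.array(c['distortion'],float),np.array(c['camera_from_world'])
def rays(n,px):
    K,d,T=cal(n); u=cv2.undistortPoints(np.array(px,float).reshape(-1,1,2),K,d).reshape(-1,2)
    r=np.c_[u,np.ones(len(u))]@T[:3,:3]   # R^T r
    return -T[:3,:3].T@T[:3,3], r
def plane(n,px,z):
    o,r=rays(n,px); return o+r*((z-o[2])/r[:,2])[:,None]
def proj(n,P):
    K,d,T=cal(n); rv=cv2.Rodrigues(T[:3,:3])[0]
    return cv2.projectPoints(np.array(P,float).reshape(-1,1,3),rv,T[:3,3],K,d)[0].reshape(-1,2)
def tri(pt,ps):
    o1,r1=rays('top',[pt]);o2,r2=rays('scene',[ps]);A=np.c_[r1[0],-r2[0]]
    s=np.linalg.lstsq(A,o2-o1,rcond=None)[0];a=o1+r1[0]*s[0];b=o2+r2[0]*s[1];return (a+b)/2,np.linalg.norm(a-b)
def crop(f,x0,y0,w,h,s,out):
    im=cv2.imread(f)[y0:y0+h,x0:x0+w]; cv2.imwrite(out,cv2.resize(im,None,fx=s,fy=s,interpolation=cv2.INTER_CUBIC))
E
python3 - <<'E'
from h import *
crop('pics/top0.png',240,180,270,170,2.96,'pics/a.png')
crop('pics/top0.png',170,290,100,90,6,'pics/b.png')
crop('pics/scene0.png',220,110,160,190,3.1,'pics/c.png')
crop('pics/scene0.png',380,190,120,90,6,'pics/d.png')
E
```

```text
(no output)
```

View pics/a.png

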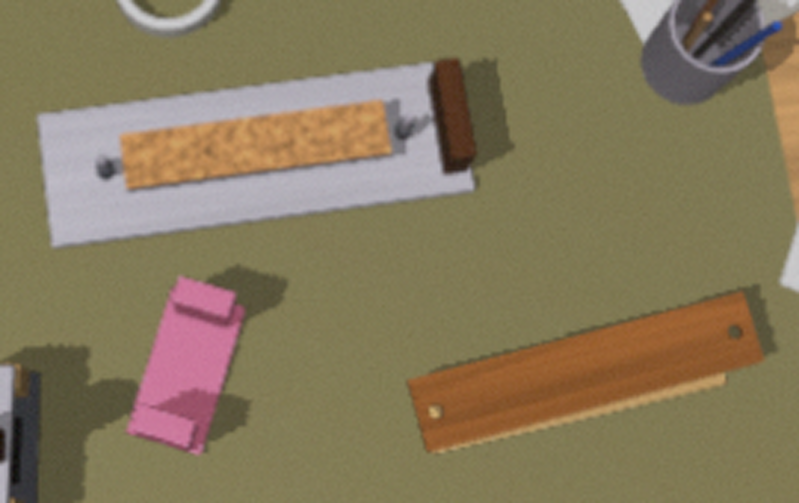

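View pics/b.png

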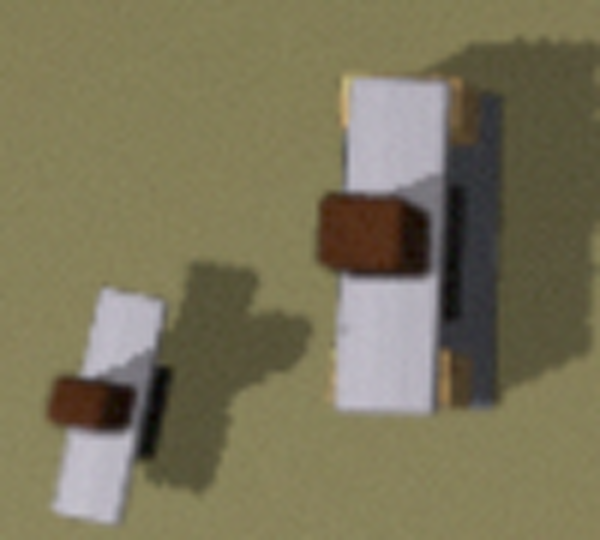

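View pics/c.png

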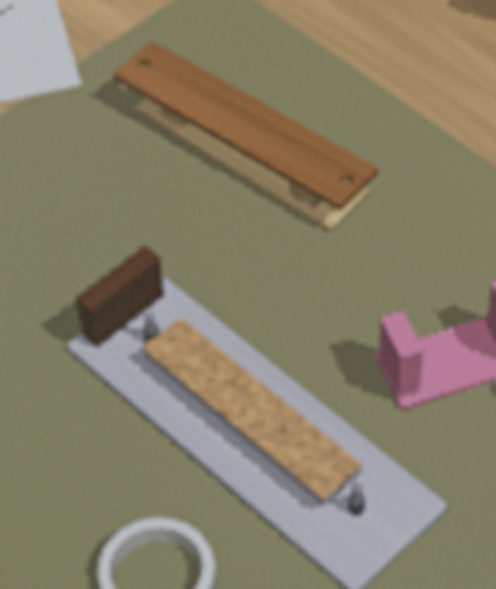

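View pics/d.png

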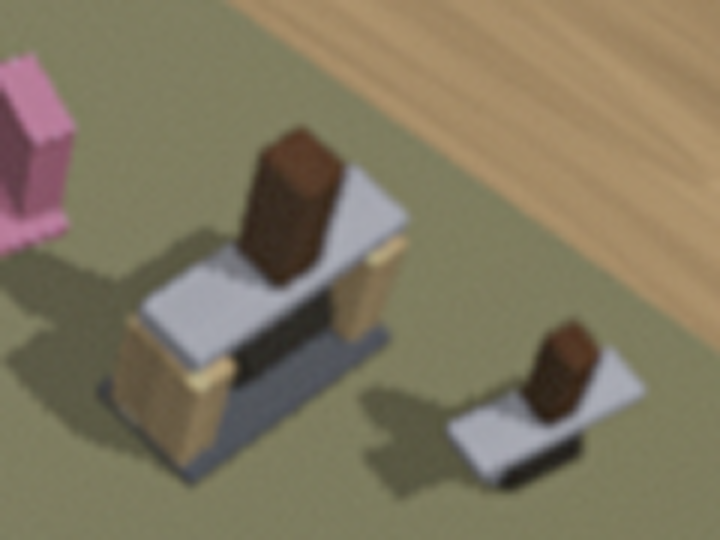

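The crops show both strip holes, the cork and pins, and the roller's crossbar and handle. Next I'll measure them by colour mask and rays cast onto planes.

```bash
cat > meas.py <<'E'
from h import *
def blob(m,seed,k=0):
    n,l,s,c=cv2.connectedComponentsWithStats(m.astype(np.uint8),connectivity=4)
    ids=l[seed[1]-4:seed[1]+5,seed[0]-4:seed[0]+5].ravel();ids=ids[ids>0]
    return (l==np.bincount(ids).argmax()).astype(np.uint8)
def rect(n,b,z,name):
    c=max(cv2.findContours(b,0,1)[0],key=len).reshape(-1,2)
    P=plane(n,c,z); r=cv2.minAreaRect((P[:,:2]*1000).astype(np.float32))
    px=1000*0.0022
    print(name,n,'area',b.sum(),'ctr',np.array(r[0])/1000,'size',np.array(r[1]),'ang',r[2]); return r
E
python3 - <<'E'
from meas import *
for n,ss,sc,sb in(('top',(440,307),(326,229),(237,345)),('scene',(300,150),(300,243),(412,237))):
    im=cv2.imread(f'pics/{n}0.png');hsv=cv2.cvtColor(im,cv2.COLOR_BGR2HSV)
    for p in (ss,sc,sb): print(n,p,hsv[p[1],p[0]])
    H,S,V=[hsv[...,i].astype(int) for i in range(3)]
    m=(H<16)&(S>130)&(V>90);b=blob(m,ss);b=cv2.morphologyEx(b,cv2.MORPH_CLOSE,np.ones((5,5)))
    rect(n,b,.044,'strip')
    m=(H>=8)&(H<22)&(S>95)&(V>120);b=blob(m,sc);b=cv2.morphologyEx(b,cv2.MORPH_CLOSE,np.ones((3,3)))
    rect(n,b,.036,'cork')
    m=(S<45)&(V>115);b=blob(m,sb);rect(n,b,.080,'bar')
    m=(S<45)&(V>100);b=blob(m,(270,240) if n=='top' else (340,283));rect(n,b,.010,'plate')
# by hand, pixel coords from crops
print('holes top',plane('top',[(240+435/2.96,180+411/2.96),(240+735/2.96,180+332/2.96)],.044))
print('holes scene',plane('scene',[(220+347/3.1,110+179/3.1),(220+145/3.1,110+62/3.1)],.044))
print('pins top',plane('top',[(240+105/2.96,180+162/2.96),(240+400/2.96,180+125/2.96)],.050))
print('pins scene',plane('scene',[(220+355/3.1,110+484/3.1),(220+150/3.1,110+318/3.1)],.050))
print('handle top: ',plane('top',[(170+357/6,290+232/6)],.155),plane('scene',[(380+302/6,190+152/6)],.155))
E
```

```text
top (440, 307) [ 14 172 132]
top (326, 229) [ 16 140 178]
top (237, 345) [131  11 186]
strip top area 2922 ctr [ 0.4442 -0.2296] size [ 56.7231 270.2738] ang 7.1460418701171875
cork top area 1616 ctr [ 0.654  -0.0016] size [ 43.4801 208.0376] ang 0.582588255405426
bar top area 381 ctr [0.4079 0.2299] size [34.7177 48.9432] ang 84.51696014404297
plate top area 4434 ctr [ 0.6539 -0.0013] size [112.2977 341.7536] ang 0.5857186913490295
scene (300, 150) [ 14 145 139]
scene (300, 243) [ 17 102 180]
scene (412, 237) [117  15 173]
strip scene area 1317 ctr [ 0.4458 -0.224 ] size [ 55.5304 266.554 ] ang 7.1358513832092285
cork scene area 1078 ctr [ 0.6554 -0.0003] size [ 40.2159 207.4344] ang 0.4695689380168915
bar scene area 453 ctr [0.4443 0.2282] size [ 39.0245 126.2239] ang 81.17709350585938
plate scene area 3606 ctr [0.6552 0.0014] size [115.9296 345.094 ] ang 0.5211415886878967
holes top [[ 0.4283 -0.1096  0.044 ]
 [ 0.4571 -0.3489  0.044 ]]
holes scene [[ 0.4292 -0.1057  0.044 ]
 [ 0.4573 -0.344   0.044 ]]
pins top [[ 0.6502  0.1158  0.05  ]
 [ 0.6508 -0.1154  0.05  ]]
pins scene [[ 0.6546  0.1209  0.05  ]
 [ 0.6587 -0.1119  0.05  ]]
handle top:  [[0.4408 0.2244 0.155 ]] [[0.4449 0.2269 0.155 ]]
```

Strip centre is about (0.4445, -0.227), with its long axis 7.15° off +y. The jig centre is about (0.6545, -0.001), 0.55° off, with the end block at -y. Sizes agree with those given: 56.7x270, 43.5x208 and 112x342 mm. Next I'll move above the strip.

Call:
drive_tool(increments="0.0118 0.0313 -0.0067 0.1024; 0.0118 0.0313 -0.0067 0.1024; 0.0118 0.0313 -0.0067 0.1024; 0.0118 0.0313 -0.0067 0.1024; 0.0118 0.0313 -0.0067 0.1024; 0.0118 0.0313 -0.0067 0.1024; 0.0118 0.0313 -0.0067 0.1024; 0.0118 0.0313 -0.0067 0.1024; 0.0118 0.0313 -0.0067 0.1024; 0.0118 0.0313 -0.0067 0.1024; 0.0118 0.0313 -0.0067 0.1024; 0.0118 0.0313 -0.0067 0.1024", grip=1)

```text
t: 1.1
eef_pos: [0.4454, -0.2257, 0.1408]
tool_rot: [-0.0, 0.66, 0.751, -0.0]
contact_force: [1.0, -1.0, -0.0]
gripper_width: 1.003
```

Call:
drive_tool(increments="-0.0003 -0.0003 -0.03 -0.004; -0.0003 -0.0005 -0.03 0; -0.0002 -0.0005 -0.0255 0; 0 0 -0.0123 0; 0 0 0 0")

```text
t: 1.52
eef_pos: [0.4422, -0.2274, 0.0405]
tool_rot: [-0.003, 0.663, 0.749, -0.001]
contact_force: [0.3, -0.1, -0.8]
gripper_width: 1.002
```

```bash
python3 - <<'E'
from h import *
print(bot.get_obs()['eef_pos'])
im=bot.read_camera('scene');cv2.imwrite('pics/s1.png',im[:,:,::-1]);crop('pics/s1.png',230,60,200,150,4,'pics/s1c.png')
E
```

```text
[ 0.4422 -0.2274  0.0405]
```

View pics/s1c.png

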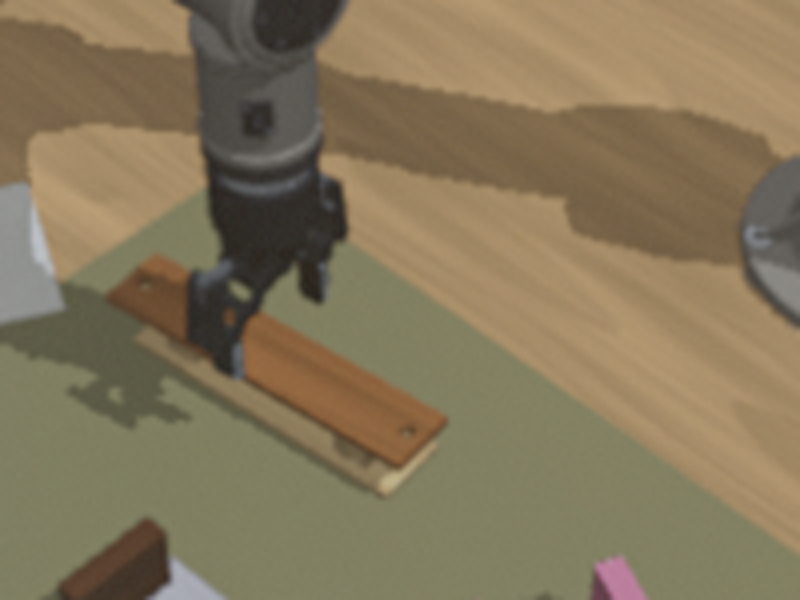

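The fingers straddle the strip near mid-length, with the near pad at about (232,355) in the crop. Closing now.

Call:
drive_tool(increments="0 0 0 0; 0 0 0 0; 0 0 0 0; 0 0 0 0; 0 0 0 0; 0 0 0 0", grip=0.4, squeeze=50)

```text
t: 2.07
eef_pos: [0.4448, -0.2287, 0.0439]
tool_rot: [0.0, 0.663, 0.748, 0.0]
contact_force: [-0.3, 0.6, 0.4]
gripper_width: 0.397
```

```bash
python3 - <<'E'
from h import *
print(bot.get_obs()['eef_pos'],bot.get_obs()['gripper_width'])
im=bot.read_camera('scene');cv2.imwrite('pics/s2.png',im[:,:,::-1]);crop('pics/s2.png',230,60,200,150,4,'pics/s2c.png')
im=bot.read_camera('top');cv2.imwrite('pics/t2.png',im[:,:,::-1]);crop('pics/t2.png',360,250,160,120,5,'pics/t2c.png')
E
```

```text
[ 0.4448 -0.2287  0.0439] 0.39710231717165934
```

View pics/s2c.png

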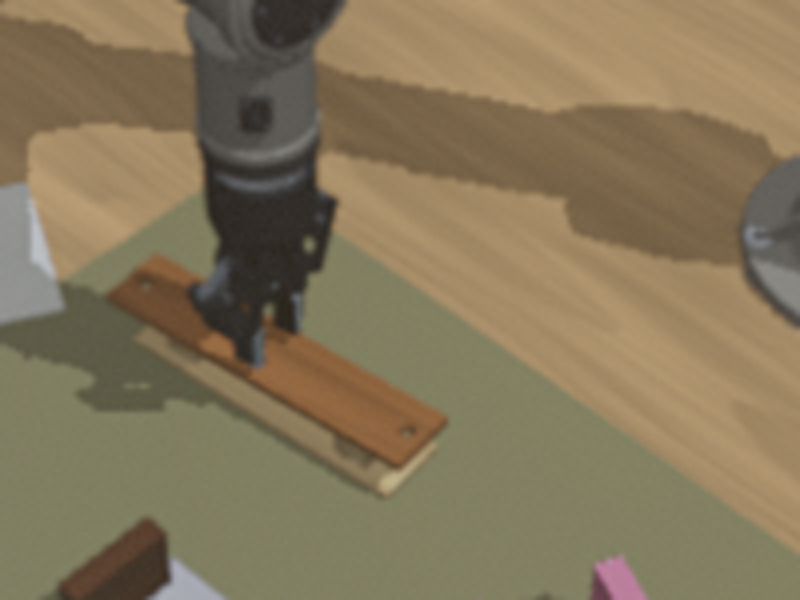

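View pics/t2c.png

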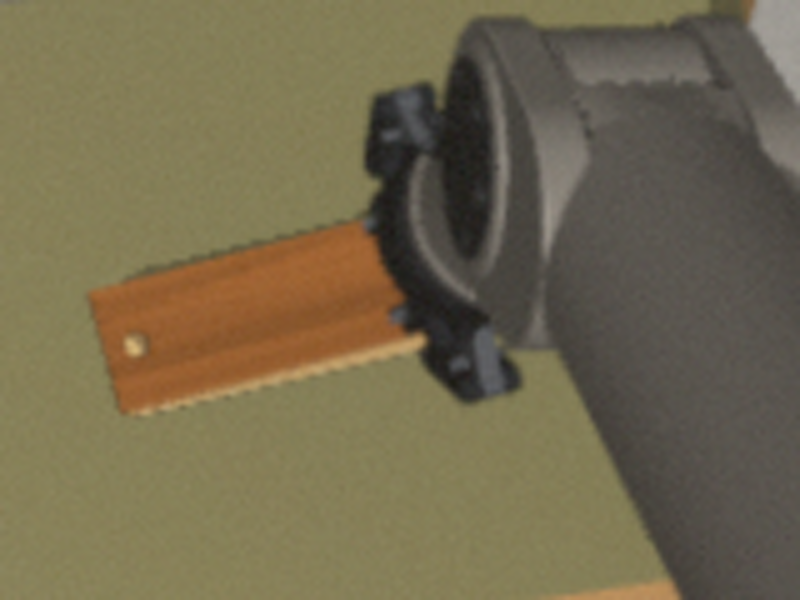

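```bash
python3 - <<'E'
from h import *
for z in(.02,.03,.04,.05,.06): print(z,proj('scene',[[.4617,-.2266,z],[.4844,-.2221,z],[.428,-.2308,z]]).round(1).tolist())
print(proj('top',[[.4617,-.2266,.04],[.428,-.2308,.04]]))
E
```

```text
0.02 [[293.6, 157.1], [288.9, 162.1], [301.0, 150.2]]
0.03 [[293.5, 154.7], [288.7, 159.8], [300.9, 147.8]]
0.04 [[293.3, 152.3], [288.5, 157.3], [300.8, 145.4]]
0.05 [[293.1, 149.9], [288.4, 154.9], [300.7, 143.0]]
0.06 [[293.0, 147.4], [288.2, 152.5], [300.6, 140.5]]
[[435.3719 297.5153]
 [439.6709 312.0117]]
```

The fingers closed to 0.397, narrower than the strip. In the scene crop their tips at about (252,360) lie on or above the strip top, so the tips sit higher than I assumed. I'll raise the tool and check where the tips really are.

Call:
drive_tool(increments="0 0 0.03 0; 0 0 0.03 0; 0 0 0 0; 0 0 0 0; 0 0 0 0; 0 0 0 0", grip=0.66)

```text
t: 2.67
eef_pos: [0.4437, -0.2282, 0.1024]
tool_rot: [-0.001, 0.663, 0.748, -0.0]
contact_force: [-0.3, 0.1, 0.2]
gripper_width: 0.663
```

```bash
python3 - <<'E'
from h import *
o=bot.get_obs();print(o['eef_pos'],o['gripper_width'],o['contact_force'])
im=bot.read_camera('scene');cv2.imwrite('pics/s3.png',im[:,:,::-1]);crop('pics/s3.png',250,70,120,90,6.6,'pics/s3c.png')
print(bot.get_obs()['eef_pos'])
P=o['eef_pos'];yt=np.array([.992,.124,0])*.028
for s in(1,-1):
  for z in(0,.01,.02,.03): 
    p=P+s*yt-[0,0,z]; u=proj('scene',[p])[0]; print(s,z,((u-[250,70])*6.6).round())
print('strip near edge mid',(proj('scene',[[.4445+.028,-.227+.0035,.044]])-[250,70])*6.6)
E
```

```text
[ 0.4437 -0.2282  0.1024] 0.6631510208381213 [-0.2818  0.0621  0.2058]
[ 0.4437 -0.2282  0.1023]
1 0 [265. 454.]
1 0.01 [266. 471.]
1 0.02 [267. 488.]
1 0.03 [269. 505.]
-1 0 [350. 378.]
-1 0.01 [351. 396.]
-1 0.02 [351. 412.]
-1 0.03 [352. 429.]
strip near edge mid [[272.0255 553.7296]]
```

View pics/s3c.png

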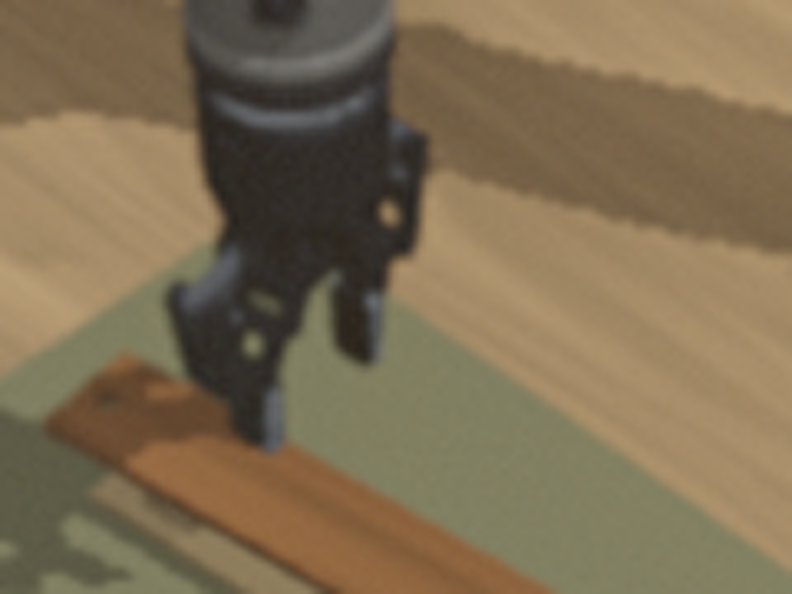

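```bash
python3 - <<'E'
from h import *
print(tri((240+435/2.96,180+411/2.96),(220+347/3.1,110+179/3.1)))
print(tri((240+735/2.96,180+332/2.96),(220+145/3.1,110+62/3.1)))
print('handle',tri((170+357/6,290+232/6),(380+302/6,190+152/6)))
im=bot.read_camera('top');cv2.imwrite('pics/t3.png',im[:,:,::-1]);crop('pics/t3.png',360,250,160,120,5,'pics/t3c.png')
P=np.array([.4437,-.2282,.1024]);yt=np.array([.992,.124,0])*.028
for s in(1,-1):
  for z in(0,.02): 
    p=P+s*yt-[0,0,z]; u=proj('top',[p])[0]; print(s,z,((u-[360,250])*5).round())
E
```

```text
(array([ 0.4278, -0.1089,  0.0409]), np.float64(0.0027102373066524564))
(array([ 0.4563, -0.3481,  0.0413]), np.float64(0.0037812606069102975))
handle (array([0.4413, 0.2252, 0.1498]), np.float64(3.3452083750943596e-05))
1 0 [399. 198.]
1 0.02 [389. 204.]
-1 0 [436. 323.]
-1 0.02 [426. 328.]
```

View pics/t3c.png

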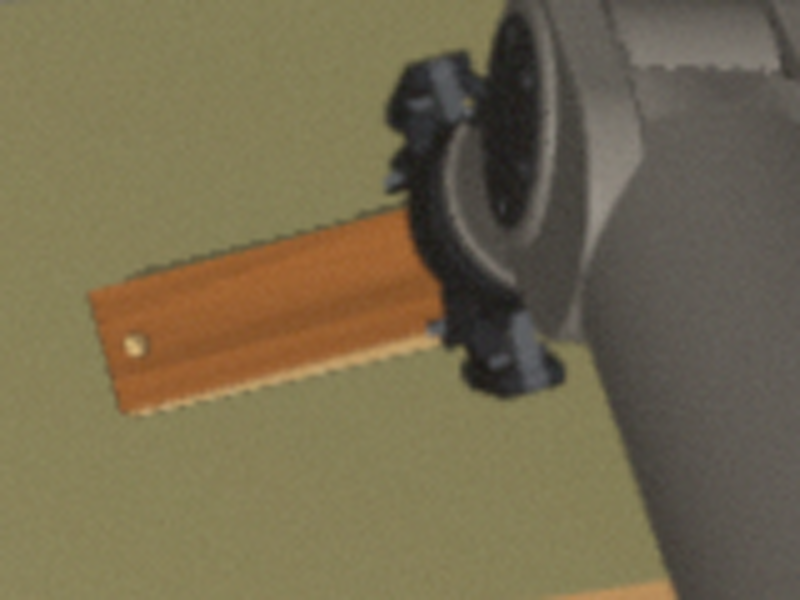

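```bash
python3 - <<'E'
from h import *
print(tri((360+388/5,250+190/5),(250+284/6.6,70+448/6.6)))
print(tri((360+430/5,250+329/5),(250+380/6.6,70+360/6.6)))
print('expect +y corners', np.array([.4437,-.2282])+.028*np.array([.992,.124])+.011*np.array([-.124,.992]), np.array([.4437,-.2282])-.028*np.array([.992,.124])+.011*np.array([-.124,.992]))
E
```

```text
(array([ 0.4725, -0.2155,  0.1145]), np.float64(0.005510529634533621))
(array([ 0.4112, -0.2222,  0.1176]), np.float64(0.006279940304038505))
expect +y corners [ 0.4701 -0.2138] [ 0.4146 -0.2208]
```

Both views agree that the fingertips are near TCP height or slightly above it, not 22 mm ahead. The stated overhang doesn't match what the tool shows, so I'll open and go deeper, watching force and picture.

Call:
drive_tool(increments="0.0006 0.0005 0 0; 0 0 -0.0 0; 0 0 -0.03 0; 0 0 -0.028 0; 0 0 -0.012 0; 0 0 -0.006 0; 0 0 -0.004 0; 0 0 0 0; 0 0 0 0", grip=1)

```text
t: 3.52
eef_pos: [0.4458, -0.2282, 0.024]
tool_rot: [0.0, 0.663, 0.749, 0.0]
contact_force: [-0.6, -0.1, -0.0]
gripper_width: 0.998
```

```bash
python3 - <<'E'
from h import *
o=bot.get_obs();print(o['eef_pos'],o['gripper_width'],o['contact_force'])
im=bot.read_camera('scene');cv2.imwrite('pics/s4.png',im[:,:,::-1]);crop('pics/s4.png',250,90,120,90,6.6,'pics/s4c.png')
E
```

```text
[ 0.4458 -0.2282  0.024 ] 0.9981904041131324 [-0.56   -0.0607 -0.0264]
```

View pics/s4c.png

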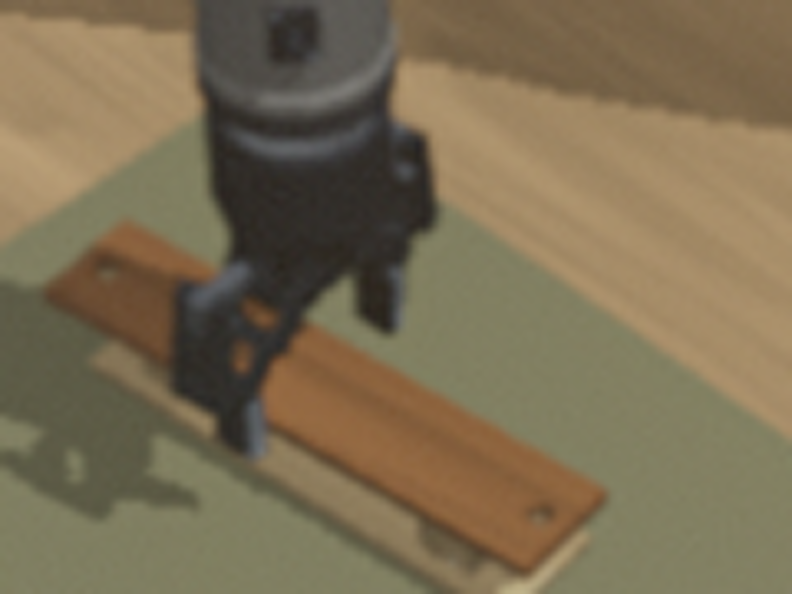

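The tips are at z of about 0.038 with the reported TCP at 0.024 and the gripper fully open, with no contact. So the tips are about 22 mm higher than the documentation says. I'll go to a reported z of about 0.015 and close.

Call:
drive_tool(increments="-0.0005 0.0005 -0.005 0; 0 0 -0.004 0; 0 0 0 0; 0 0 0 0; 0 0 0 0; 0 0 0 0; 0 0 0 0; 0 0 0 0", grip=0.4)

```text
t: 4.23
eef_pos: [0.4446, -0.2275, 0.0144]
tool_rot: [-0.0, 0.663, 0.748, 0.0]
contact_force: [0.3, -0.4, -0.8]
gripper_width: 0.638
```

The fingers stopped at 0.638, about 54–56 mm, so the strip is held. Lifting and looking.

Call:
drive_tool(increments="0 0 0.01 0; 0 0 0.025 0; 0 0 0.03 0; 0 0 0.03 0; 0 0 0.005 0; 0 0 0 0", squeeze=60)

```text
t: 4.73
eef_pos: [0.4463, -0.2282, 0.1171]
tool_rot: [0.003, 0.663, 0.748, 0.001]
contact_force: [-0.4, -0.3, -1.9]
gripper_width: 0.639
```

```bash
python3 - <<'E'
from h import *
o=bot.get_obs();print(o['eef_pos'],o['gripper_width'],o['contact_force'],o['torque'])
im=bot.read_camera('scene');cv2.imwrite('pics/s5.png',im[:,:,::-1]);crop('pics/s5.png',220,40,200,150,4,'pics/s5c.png')
E
```

```text
[ 0.4463 -0.2282  0.1171] 0.6393609855822139 [-0.3811 -0.2959 -1.8644] [ 0.0125 -0.0004 -0.0069]
```

View pics/s5c.png

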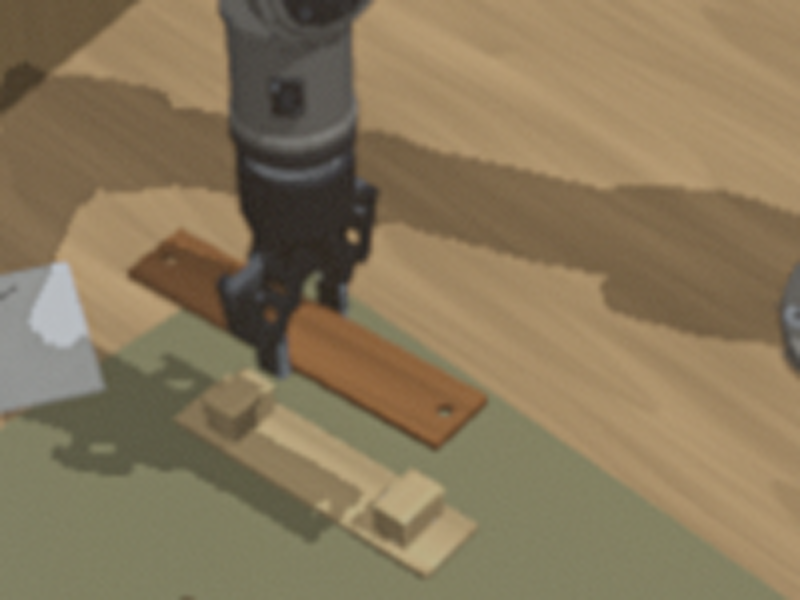

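The strip is held level: its holes are at (168,258) and (445,408) in the crop, and it weighs about 1.2 N. Moving over the jig and turning -0.115 rad.

Call:
drive_tool(increments="0.0208 0.0227 -0.002 -0.0115; 0.0208 0.0227 -0.002 -0.0115; 0.0208 0.0227 -0.002 -0.0115; 0.0208 0.0227 -0.002 -0.0115; 0.0208 0.0227 -0.002 -0.0115; 0.0208 0.0227 -0.002 -0.0115; 0.0208 0.0227 -0.002 -0.0115; 0.0208 0.0227 -0.002 -0.0115; 0.0208 0.0227 -0.002 -0.0115; 0.0208 0.0227 -0.002 -0.0115; 0 0 0 0; 0 0 0 0")

```text
t: 5.78
eef_pos: [0.652, 0.0023, 0.092]
tool_rot: [-0.002, 0.704, 0.711, -0.001]
contact_force: [-0.6, -2.2, -1.6]
gripper_width: 0.638
```

```bash
python3 - <<'E'
from h import *
o=bot.get_obs();print(o['eef_pos'],o['tool_rot'],o['contact_force'],o['torque'])
for n in('scene','top'):
    im=bot.read_camera(n);cv2.imwrite(f'pics/{n}6.png',im[:,:,::-1])
crop('pics/scene6.png',220,120,160,180,3.3,'pics/s6c.png');crop('pics/top6.png',230,160,180,120,4.4,'pics/t6c.png')
E
```

```text
[0.652  0.0023 0.092 ] [-0.0016  0.7037  0.7105 -0.0007] [-0.614  -2.2311 -1.6283] [-0.0022  0.0599  0.0042]
```

View pics/s6c.png

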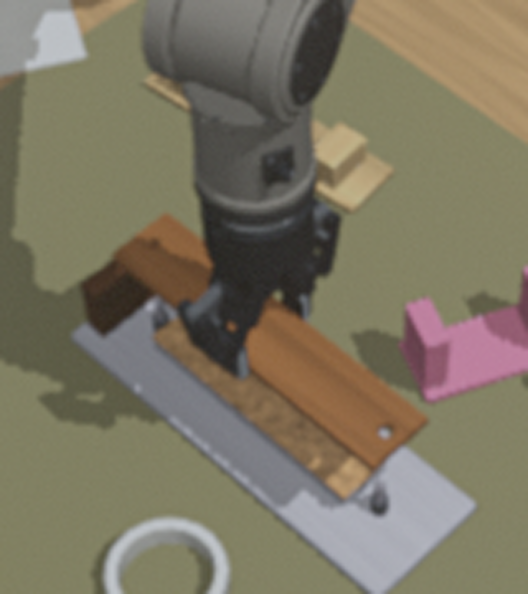

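View pics/t6c.png

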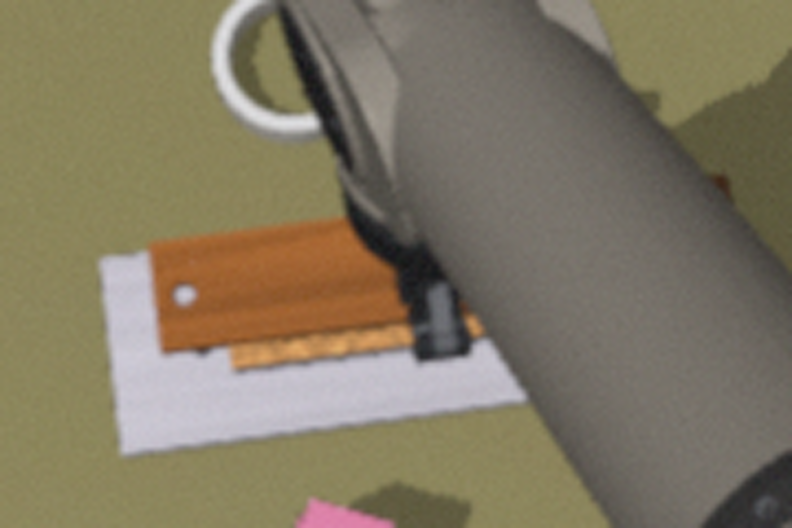

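```bash
python3 - <<'E'
from h import *
# jig pose guess per camera from cork+plate
def jig(c,a): 
    d=np.array([-np.sin(a),np.cos(a)]); return d
tiles=[]
for n,c in(('top',(.654,-.0015)),('scene',(.6553,.0005))):
    a=np.radians(.55); d=np.array([-np.sin(a),np.cos(a)])
    im=cv2.imread(f'pics/{n}0.png'); big=cv2.resize(im,None,fx=10,fy=10,interpolation=cv2.INTER_CUBIC)
    for s in(1,-1):
        p=np.r_[np.array(c)+s*.12*d,.05]; b=p.copy(); b[2]=.01
        u=proj(n,[p,b]); print(n,s,u.round(2).tolist())
        q=(u*10+4.5).astype(int)
        cv2.circle(big,q[0],3,(0,0,255),-1);cv2.circle(big,q[1],3,(0,255,0),-1)
        tiles.append(big[q[0][1]-140:q[0][1]+140,q[0][0]-190:q[0][0]+190])
cv2.imwrite('pics/pins.png',np.vstack([np.hstack(tiles[:2]),np.hstack(tiles[2:])]))
# hole centroids in picture 6
E
```

```text
top 1 [[274.18, 233.76], [275.54, 237.79]]
top -1 [[377.43, 220.09], [375.7, 224.5]]
scene 1 [[334.53, 265.93], [334.21, 274.28]]
scene -1 [[267.06, 210.44], [268.34, 219.53]]
```

View pics/pins.png

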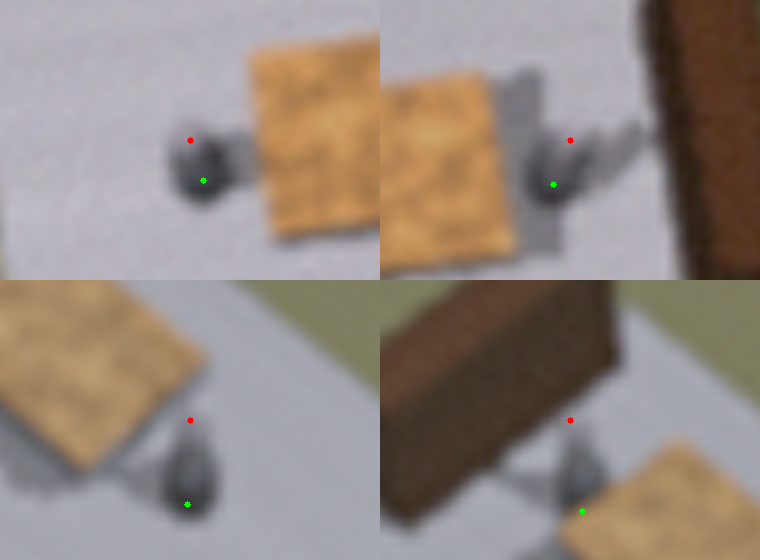

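The projected pin tops (red) land on the pins' tips in both cameras, so the jig pose holds for each camera. Now the holes of the held strip.

```bash
cat > holes.py <<'E'
from h import *
import sys
def hole(n,f,px,r=5):
    im=cv2.imread(f); big=cv2.resize(im,None,fx=10,fy=10,interpolation=cv2.INTER_CUBIC)
    x,y=(np.array(px)*10+4.5).astype(int); R=70
    return big[y-R:y+R,x-R:x+R]
E
python3 - <<'E'
from holes import *
P=[('top','pics/top6.png',(230+185/4.4,160+294/4.4)),('scene','pics/scene6.png',(220+385/3.3,120+432/3.3)),('scene','pics/scene6.png',(220+152/3.3,120+244/3.3))]
t=[cv2.resize(hole(*p),None,fx=1.8,fy=1.8) for p in P]; cv2.imwrite('pics/ho.png',np.hstack(t)); print([tuple(np.round(p[2],1)) for p in P])
E
```

```text
[(np.float64(272.0), np.float64(226.8)), (np.float64(336.7), np.float64(250.9)), (np.float64(266.1), np.float64(193.9))]
```

View pics/ho.png

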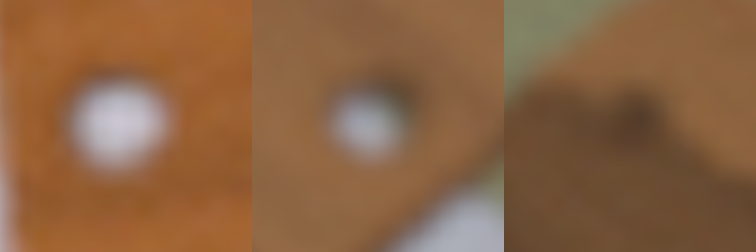

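```bash
python3 - <<'E'
from h import *
a=np.radians(.55); d=np.array([-np.sin(a),np.cos(a)])
J={'top':np.array([.654,-.0015]),'scene':np.array([.6553,.0005])}
for z in (.1216,.1256):
    t=plane('top',[(271.6,226.5)],z)[0,:2]; s=plane('scene',[(336.4,250.6),(266.4,193.5)],z)[:,:2]
    print(z,'top far hole',t,'pin-hole',J['top']+.12*d-t)
    print('scene far',s[0],'pin-hole',J['scene']+.12*d-s[0],'near',s[1],J['scene']-.12*d-s[1],'dist',np.linalg.norm(s[0]-s[1]),np.degrees(np.arctan2(-(s[0]-s[1])[0],(s[0]-s[1])[1])))
print(tri((271.6,226.5),(336.4,250.6)),bot.get_obs()['eef_pos'],bot.get_obs()['tool_rot'])
E
```

```text
0.1216 top far hole [0.6515 0.1185] pin-hole [0.0014 0.    ]
scene far [0.6536 0.124 ] pin-hole [ 0.0006 -0.0035] near [ 0.6543 -0.1153] [ 0.0022 -0.0042] dist 0.23929742620172104 0.1705054506587077
0.1256 top far hole [0.6504 0.1182] pin-hole [0.0025 0.0003]
scene far [0.6555 0.1257] pin-hole [-0.0013 -0.0052] near [ 0.6562 -0.1127] [ 0.0003 -0.0068] dist 0.2383658490145625 0.17050545065874154
(array([0.6519, 0.1202, 0.1163]), np.float64(0.0034696724792286676)) [ 0.6511 -0.0013  0.0925] [-0.001   0.7051  0.7091 -0.0016]
```

The arm was still settling in y between those two pictures. Allowing for that, both views put the target at reported x of about 0.653, y of about -0.001 and yaw +0.004. I'll come down to just above the pins, let it settle, and look again.

Call:
drive_tool(increments="0.0015 0.0 -0.01 0.004; 0 0 -0.018 0; 0 0 -0.018 0; 0 0 -0.008 0; 0 0 -0.004 0; 0 0 0 0; 0 0 0 0; 0 0 0 0; 0 0 0 0; 0 0 0 0")

```text
t: 6.72
eef_pos: [0.6547, -0.0005, 0.0372]
tool_rot: [0.0, 0.704, 0.711, 0.001]
contact_force: [0.5, -0.4, -1.8]
gripper_width: 0.633
```

```bash
python3 - <<'E'
from holes import *
o=bot.get_obs();print(o['eef_pos'],o['tool_rot'],o['contact_force'],o['torque'])
for n in('scene','top'):
    im=bot.read_camera(n);cv2.imwrite(f'pics/{n}7.png',im[:,:,::-1])
    print(bot.get_obs()['eef_pos'])
crop('pics/scene7.png',220,140,160,150,3.7,'pics/s7c.png');crop('pics/top7.png',230,180,180,100,4.4,'pics/t7c.png')
E
```

```text
[ 0.6547 -0.0005  0.0372] [0.0005 0.7037 0.7105 0.0005] [ 0.4713 -0.4453 -1.8028] [ 0.0165 -0.0046 -0.028 ]
[ 0.6546 -0.0005  0.0371]
[ 0.6545 -0.0005  0.037 ]
```

View pics/s7c.png

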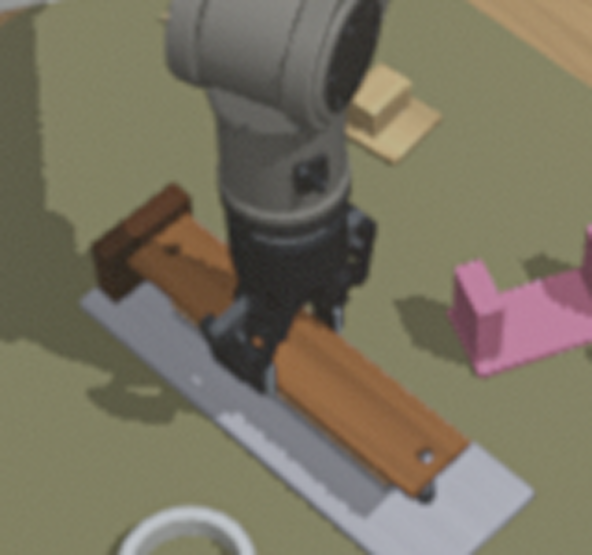

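View pics/t7c.png

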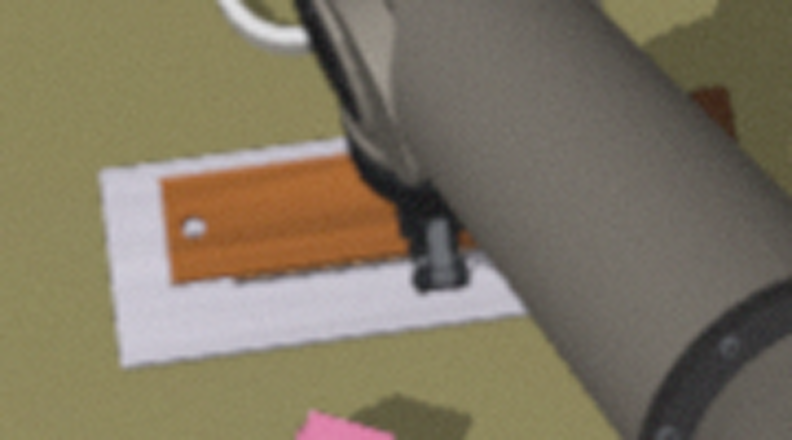

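```bash
python3 - <<'E'
from holes import *
P=[('top','pics/top7.png',(230+195/4.4,180+228/4.4)),('scene','pics/scene7.png',(220+426/3.7,140+457/3.7)),('scene','pics/scene7.png',(220+173/3.7,140+250/3.7))]
t=[]
for p in P:
    i=cv2.resize(hole(*p),None,fx=1.8,fy=1.8); cv2.circle(i,(126,126),1,(0,0,255),-1); t.append(i)
cv2.imwrite('pics/ho7.png',np.hstack(t)); print([tuple(np.round(p[2],2)) for p in P])
E
```

```text
[(np.float64(274.32), np.float64(231.82)), (np.float64(335.14), np.float64(263.51)), (np.float64(266.76), np.float64(207.57))]
```

View pics/ho7.png

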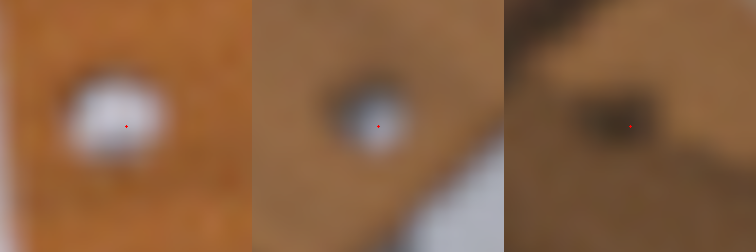

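```bash
python3 - <<'E'
from h import *
a=np.radians(.55); d=np.array([-np.sin(a),np.cos(a)])
J={'top':np.array([.654,-.0015]),'scene':np.array([.6553,.0005])}
z=.0666
t=plane('top',[(273.77,231.27)],z)[0,:2]; s=plane('scene',[(334.75,263.0),(266.3,207.1)],z)[:,:2]
print('top pin-hole',J['top']+.12*d-t)
print('scene far',J['scene']+.12*d-s[0],'near',J['scene']-.12*d-s[1],np.linalg.norm(s[0]-s[1]))
print(tri((273.77,231.27),(334.75,263.0)))
# same pixel technique on pin tips in first pictures: 
print(bot.get_obs()['eef_pos'])
E
```

```text
top pin-hole [-0.0017  0.0006]
scene far [-0.0012 -0.0014] near [-0.0016 -0.001 ] 0.24048532215267607
(array([0.6546, 0.1193, 0.0633]), np.float64(0.002925217160326843))
[ 0.6545 -0.0005  0.037 ]
```

All three hole readings ask for about (-1.4, -0.5) mm, which agrees with the earlier estimate. I'll shift and lower onto the tapers, watching force.

Call:
drive_tool(increments="-0.0014 -0.0005 0 0; 0 0 -0.003 0; 0 0 -0.003 0; 0 0 -0.003 0; 0 0 -0.002 0; 0 0 0 0; 0 0 0 0; 0 0 0 0")

```text
t: 7.48
eef_pos: [0.6529, -0.001, 0.0254]
tool_rot: [-0.0, 0.704, 0.711, 0.0]
contact_force: [-0.2, 0.4, -1.2]
gripper_width: 0.638
```

Call:
drive_tool(increments="0 0 -0.002 0; 0 0 -0.002 0; 0 0 -0.002 0; 0 0 -0.002 0; 0 0 0 0; 0 0 0 0")

```text
t: 7.98
eef_pos: [0.6526, -0.001, 0.0172]
tool_rot: [-0.0, 0.704, 0.711, -0.0]
contact_force: [-0.6, 1.0, -2.1]
gripper_width: 0.638
```

The strip is 11 mm below the pin tops with no upward force, so both pins are in. Lowering onto the bed.

Call:
drive_tool(increments="0 0 -0.001 0; 0 0 -0.001 0; 0 0 -0.001 0; 0 0 0 0; 0 0 0 0; 0 0 0 0")

```text
t: 8.48
eef_pos: [0.6529, -0.001, 0.0145]
tool_rot: [0.0, 0.704, 0.711, 0.0]
contact_force: [0.3, -0.2, -0.2]
gripper_width: 0.635
```

Call:
drive_tool(increments="0 0 -0.0008 0; 0 0 0 0; 0 0 0 0; 0 0 0 0")

```text
t: 8.82
eef_pos: [0.6529, -0.001, 0.0139]
tool_rot: [0.0, 0.704, 0.711, 0.0]
contact_force: [-1.5, 0.1, 2.2]
gripper_width: 0.637
```

```bash
python3 - <<'E'
from holes import *
o=bot.get_obs();print(o['eef_pos'],o['tool_rot'],o['contact_force'],o['torque'])
for n in('scene','top'):
    im=bot.read_camera(n);cv2.imwrite(f'pics/{n}8.png',im[:,:,::-1])
crop('pics/scene8.png',220,140,160,150,3.7,'pics/s8c.png')
E
```

```text
[ 0.6529 -0.001   0.0139] [0.0001 0.7036 0.7106 0.0001] [-1.5425  0.0562  2.2016] [-0.0571  0.1863 -0.0218]
```

View pics/s8c.png

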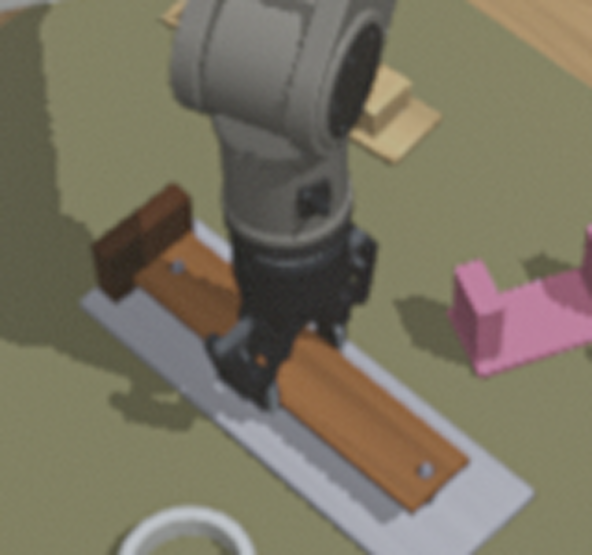

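Seated: both pins stand out at (178,265) and (426,468), with about 3.5 N down on the bed. Releasing and rising.

Call:
drive_tool(increments="0 0 0 0; 0 0 0 0; 0 0 0 0; 0 0 0 0; 0 0 0.01 0; 0 0 0.03 0; 0 0 0.04 0; 0 0 0.04 0; 0 0 0.04 0; 0 0 0 0", grip=1)

```text
t: 9.75
eef_pos: [0.6579, -0.0001, 0.1837]
tool_rot: [0.005, 0.704, 0.71, 0.006]
contact_force: [1.7, 1.3, 1.1]
gripper_width: 1.001
```

```bash
python3 - <<'E'
from h import *
from meas import blob
o=bot.get_obs();print(o['eef_pos'],o['tool_rot'],o['gripper_width'])
# roller bar corners, top crop b (scale6, off 170,290) and scene crop d (off 380,190)
T=np.array([(347,78),(449,80),(435,413),(335,410)])/6+[170,290]-.4
S=np.array([(142,306),(205,366),(410,218),(352,166)])/6+[380,190]-.4
for n,c in(('top',T),('scene',S)):
    p=plane(n,c,.080)[:,:2]; print(n,p.round(4).tolist(),'c',p.mean(0),[np.linalg.norm(p[i]-p[(i+1)%4]).round(4) for i in range(4)])
    l=[p[0]-p[3],p[1]-p[2]] if n=='top' else [p[3]-p[0],p[2]-p[1]]
    print([np.degrees(np.arctan2(v[1],v[0])) for v in l])
E
```

```text
[ 0.6579 -0.0001  0.1837] [0.0049 0.7037 0.7105 0.0055] 1.0014300520780404
top [[0.5043, 0.2351], [0.4991, 0.1981], [0.3809, 0.2151], [0.3862, 0.2507]] c [0.4426 0.2248] [np.float64(0.0373), np.float64(0.1193), np.float64(0.0359), np.float64(0.1191)]
[np.float64(-7.505655845961301), np.float64(-8.173779333455498)]
scene [[0.4991, 0.2017], [0.5035, 0.2382], [0.387, 0.2531], [0.3827, 0.2195]] c [0.4431 0.2281] [np.float64(0.0367), np.float64(0.1175), np.float64(0.0338), np.float64(0.1177)]
[np.float64(171.29030776002875), np.float64(172.70495310348335)]
```

The roller centre is about (0.4428, 0.2263). Its crossbar measures 119x36 mm in the top view, and its axis is at -7.9°. Moving above it.

Call:
drive_tool(increments="-0.021 0.0227 0 -0.0148; -0.021 0.0227 0 -0.0148; -0.021 0.0227 0 -0.0148; -0.021 0.0227 0 -0.0148; -0.021 0.0227 0 -0.0148; -0.021 0.0227 0 -0.0148; -0.021 0.0227 0 -0.0148; -0.021 0.0227 0 -0.0148; -0.021 0.0227 0 -0.0148; -0.021 0.0227 0 -0.0148; 0 0 0 0; 0 0 0 0")

```text
t: 10.75
eef_pos: [0.4417, 0.2276, 0.1743]
tool_rot: [0.0, 0.753, 0.658, 0.001]
contact_force: [0.7, 0.3, 0.2]
gripper_width: 1.001
```

Call:
drive_tool(increments="0 0 0 0; 0 0 0 0; 0 0 0 0")

```text
t: 11.0
eef_pos: [0.4436, 0.2249, 0.1736]
tool_rot: [0.0, 0.755, 0.656, -0.0]
contact_force: [0.8, -0.4, 0.2]
gripper_width: 1.002
```

```bash
python3 - <<'E'
from h import *
o=bot.get_obs();print(o['eef_pos'],o['tool_rot'],o['contact_force'])
for n in('scene','top'):
    im=bot.read_camera(n);cv2.imwrite(f'pics/{n}9.png',im[:,:,::-1])
crop('pics/scene9.png',220,100,260,195,3,'pics/s9c.png')
crop('pics/top9.png',170,170,260,195,3,'pics/t9c.png')
E
```

```text
[0.4436 0.2249 0.1736] [ 0.0002  0.755   0.6558 -0.    ] [ 0.7535 -0.3787  0.1718]
```

View pics/s9c.png

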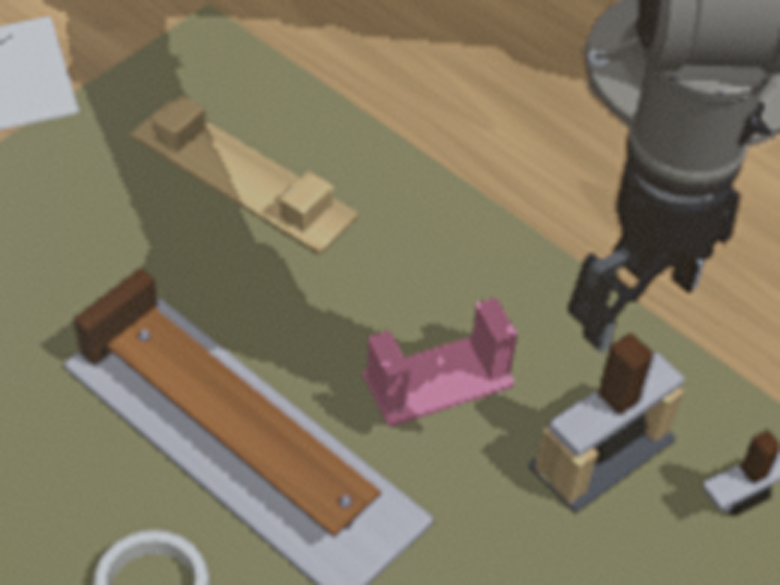

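View pics/t9c.png

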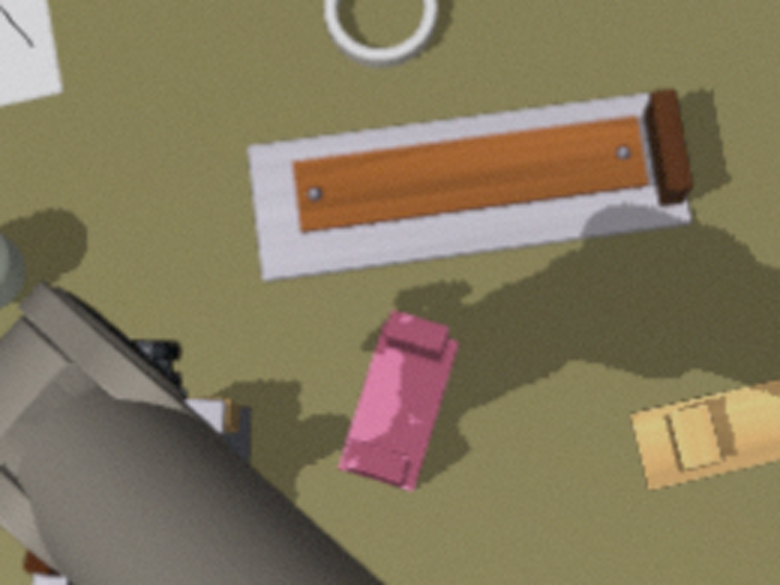

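The strip lies flat on the bed with both pins through: scene crop (143,335) and (345,500), top crop (315,193) and (622,152). I'll use the pin tops to refine the jig pose.

```bash
python3 - <<'E'
from meas import *
T=np.array([(315,192),(622,152)])/3+[170,170]-.33
S=np.array([(346,499),(144,334)])/3+[220,100]-.33
for n,c in(('top',T),('scene',S)):
    p=plane(n,c,.050)[:,:2];d=p[0]-p[1];print(n,p,'mid',p.mean(0),np.linalg.norm(d),np.degrees(np.arctan2(-d[0],d[1])))
for n,ss in(('top',(170+460//3,170+180//3)),('scene',(220+230//3,100+420//3))):
    im=cv2.imread(f'pics/{n}9.png');hsv=cv2.cvtColor(im,cv2.COLOR_BGR2HSV)
    H,S_,V=[hsv[...,i].astype(int) for i in range(3)]
    b=blob((H<16)&(S_>110)&(V>80),ss);b=cv2.morphologyEx(b,cv2.MORPH_CLOSE,np.ones((5,5)));rect(n,b,.044,'strip')
E
```

```text
top [[ 0.6529  0.1174]
 [ 0.6547 -0.1204]] mid [ 0.6538 -0.0015] 0.23777627918833039 0.42497022386417976
scene [[ 0.6535  0.1215]
 [ 0.6566 -0.117 ]] mid [0.655  0.0022] 0.23848510027030956 0.7362264527217366
strip top area 2653 ctr [ 0.6541 -0.0028] size [ 55.0086 267.6177] ang 0.7994921803474426
strip scene area 1949 ctr [ 0.6557 -0.002 ] size [ 56.2958 272.7231] ang 0.920473039150238
```

Call:
drive_tool(increments="-0.0008 0.0014 -0.02 0; 0 0 -0.02 0; 0 0 -0.02 0; 0 0 -0.01 0; 0 0 -0.006 0; 0 0 0 0; 0 0 0 0; 0 0 0 0")

```text
t: 11.77
eef_pos: [0.4427, 0.2278, 0.0986]
tool_rot: [0.0, 0.754, 0.657, 0.001]
contact_force: [0.6, -0.1, 0.1]
gripper_width: 1.002
```

Call:
drive_tool(increments="0 0 0 0; 0 0 0 0; 0 0 0 0; 0 0 0 0; 0 0 0 0; 0 0 0 0; 0 0 0 0", grip=0.1, squeeze=80)

```text
t: 12.35
eef_pos: [0.4422, 0.2276, 0.098]
tool_rot: [0.0, 0.754, 0.657, 0.0]
contact_force: [-0.6, -0.2, 3.8]
gripper_width: 0.293
```

```bash
python3 - <<'E'
from h import *
o=bot.get_obs();print(o['eef_pos'],o['tool_rot'],o['contact_force'])
im=bot.read_camera('scene');cv2.imwrite(f'pics/s10.png',im[:,:,::-1])
crop('pics/s10.png',350,130,160,140,5,'pics/s10c.png')
E
```

```text
[0.4422 0.2276 0.098 ] [0.0001 0.7543 0.6566 0.0003] [-0.6372 -0.1618  3.8337]
```

View pics/s10c.png

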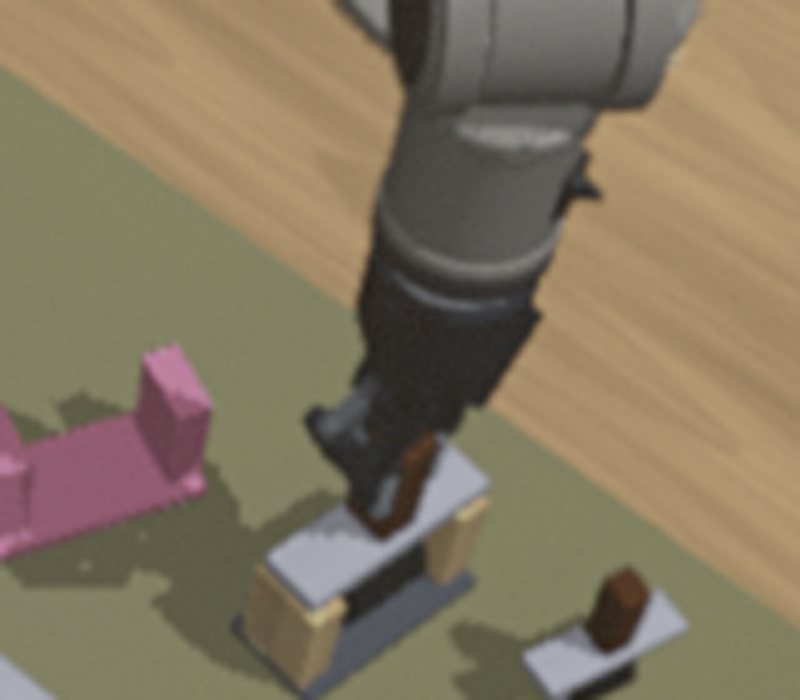

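Gripped at 0.293, about 25 mm on the 26 mm handle, with the parked pose at reported (0.4422, 0.2276, 0.098) and yaw -7.95°. Lifting.

Call:
drive_tool(increments="0 0 0.005 0; 0 0 0.015 0; 0 0 0.025 0; 0 0 0.03 0; 0 0 0.02 0; 0 0 0 0; 0 0 0 0; 0 0 0 0")

```text
t: 13.07
eef_pos: [0.4408, 0.2264, 0.1909]
tool_rot: [-0.0, 0.754, 0.657, -0.002]
contact_force: [-0.3, 0.0, -5.0]
gripper_width: 0.299
```

```bash
python3 - <<'E'
from h import *
o=bot.get_obs();print(o['eef_pos'],o['tool_rot'],o['contact_force'],o['torque'])
for n in('scene','top'):
    im=bot.read_camera(n);cv2.imwrite(f'pics/{n}11.png',im[:,:,::-1])
crop('pics/scene11.png',350,110,160,140,5,'pics/s11c.png')
E
```

```text
[0.4408 0.2264 0.1909] [-0.0002  0.7543  0.6565 -0.0015] [-0.2956  0.0362 -4.9953] [-0.0617  0.1013  0.0272]
```

View pics/s11c.png

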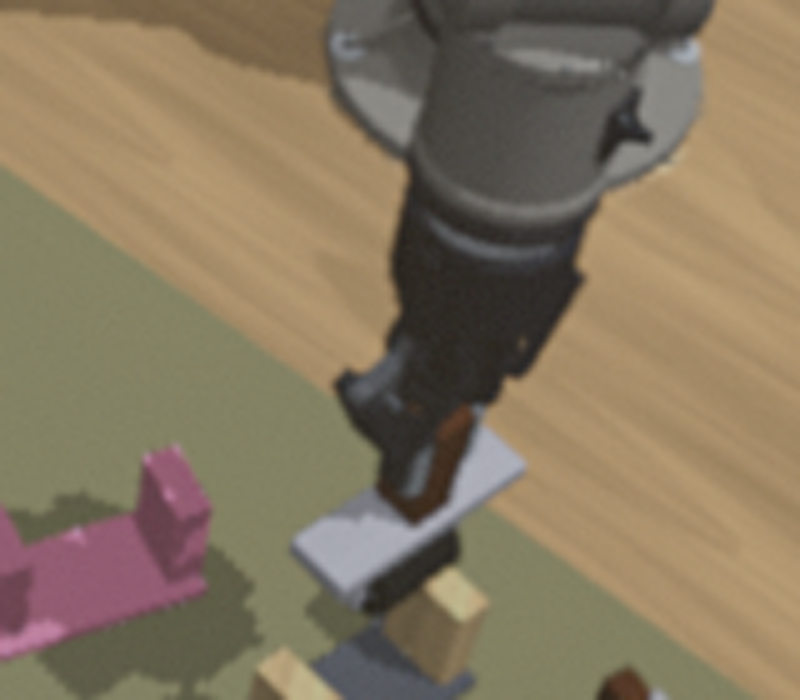

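The roller hangs upright in the grip and the rack posts are clear. The force baseline is Fz = -5.0 N. Moving above the start of the lane at the end-block side.

Call:
drive_tool(increments="0.0177 -0.0259 0 0.0124; 0.0177 -0.0259 0 0.0124; 0.0177 -0.0259 0 0.0124; 0.0177 -0.0259 0 0.0124; 0.0177 -0.0259 0 0.0124; 0.0177 -0.0259 0 0.0124; 0.0177 -0.0259 0 0.0124; 0.0177 -0.0259 0 0.0124; 0.0177 -0.0259 0 0.0124; 0.0177 -0.0259 0 0.0124; 0.0177 -0.0259 0 0.0124; 0.0177 -0.0259 0 0.0124")

```text
t: 14.17
eef_pos: [0.654, -0.0848, 0.1903]
tool_rot: [-0.001, 0.703, 0.711, -0.001]
contact_force: [0.7, 0.6, -4.6]
gripper_width: 0.294
```

Call:
drive_tool(increments="0 0 0 0; 0 0 0 0; 0 0 -0.01 0; 0 0 -0.01 0; 0 0 -0.01 0; 0 0 0 0; 0 0 0 0; 0 0 0 0; 0 0 0 0")

```text
t: 14.92
eef_pos: [0.6548, -0.0832, 0.1632]
tool_rot: [0.0, 0.703, 0.711, 0.0]
contact_force: [-0.0, 0.5, -4.0]
gripper_width: 0.297
```

```bash
python3 - <<'E'
from h import *
o=bot.get_obs();print(o['eef_pos'],o['tool_rot'],o['contact_force'],o['torque'],o['gripper_width'])
for n in('scene','top'):
    im=bot.read_camera(n);cv2.imwrite(f'pics/{n}12.png',im[:,:,::-1])
crop('pics/scene12.png',220,120,160,150,5,'pics/s12c.png')
crop('pics/top12.png',250,170,200,130,4,'pics/t12c.png')
E
```

```text
[ 0.6548 -0.0832  0.1632] [0.0004 0.7032 0.711  0.0004] [-0.0052  0.5117 -4.0266] [ 0.0083 -0.038   0.0152] 0.2967656945210617
```

View pics/s12c.png

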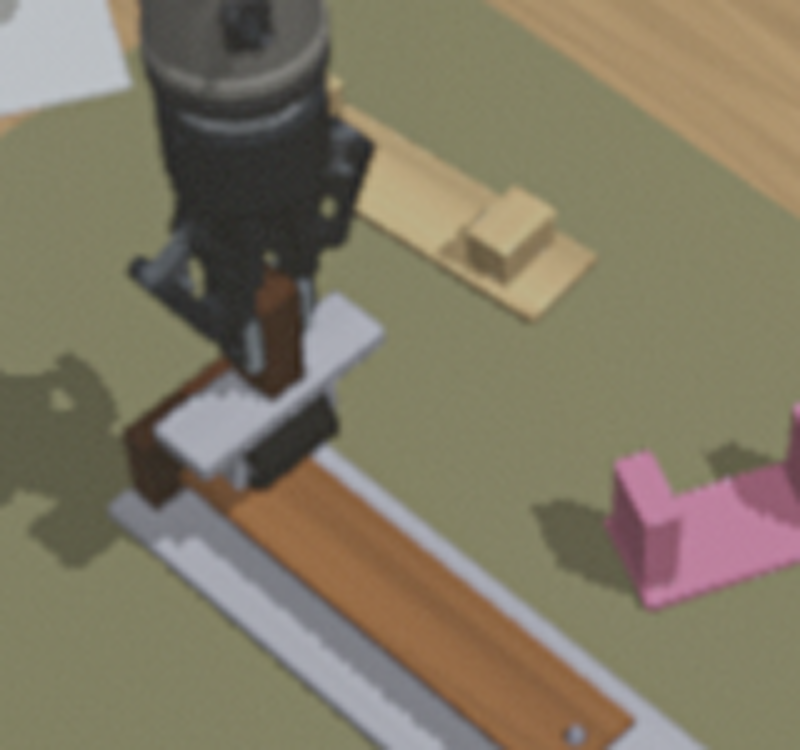

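View pics/t12c.png

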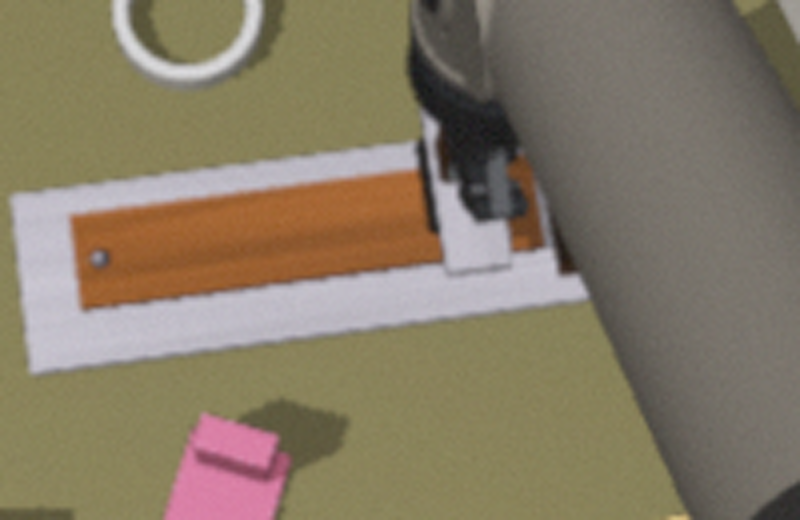

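```bash
python3 - <<'E'
from h import *
S=np.array([(155,428),(208,475),(384,332),(335,292)])/5+[220,120]-.4
p=plane('scene',S,.1452)[:,:2];print(p.round(4).tolist(),p.mean(0),[np.linalg.norm(p[i]-p[(i+1)%4]).round(4) for i in range(4)],[np.degrees(np.arctan2(v[1],v[0])) for v in(p[0]-p[3],p[1]-p[2])])
T=np.array([(448,275),(512,265)])/4+[250,170]-.4
p=plane('top',T,.1452);print(p,p.mean(0))
E
```

```text
[[0.7159, -0.1], [0.7166, -0.0611], [0.5983, -0.065], [0.5977, -0.1007]] [ 0.6571 -0.0817] [np.float64(0.0389), np.float64(0.1183), np.float64(0.0358), np.float64(0.1182)] [np.float64(0.3531689278707716), np.float64(1.8792699227850724)]
[[ 0.5955 -0.0686  0.1452]
 [ 0.5966 -0.103   0.1452]] [ 0.596  -0.0858  0.1452]
```

The bar is 2 mm off in x and 83.5 mm from the jig centre by both views. I'll shift (-1.5, -3.5) mm and come down.

Call:
drive_tool(increments="-0.0008 -0.0018 -0.008 0; -0.0008 -0.0017 -0.01 0; 0 0 -0.008 0; 0 0 -0.004 0; 0 0 -0.002 0; 0 0 0 0; 0 0 0 0; 0 0 0 0")

```text
t: 15.68
eef_pos: [0.6532, -0.0868, 0.131]
tool_rot: [0.0, 0.703, 0.711, 0.0]
contact_force: [-0.2, 0.4, -4.1]
gripper_width: 0.297
```

Call:
drive_tool(increments="0 0 -0.002 0; 0 0 -0.002 0; 0 0 0 0; 0 0 0 0; 0 0 0 0")

```text
t: 16.1
eef_pos: [0.6528, -0.0869, 0.1266]
tool_rot: [0.0, 0.703, 0.711, 0.0]
contact_force: [-0.9, -0.2, -4.7]
gripper_width: 0.294
```

Call:
drive_tool(increments="0 0 -0.001 0; 0 0 -0.001 0; 0 0 0 0; 0 0 0 0")

```text
t: 16.43
eef_pos: [0.653, -0.0869, 0.125]
tool_rot: [0.0, 0.703, 0.711, 0.0]
contact_force: [-0.6, -0.7, -2.2]
gripper_width: 0.297
```

Call:
drive_tool(increments="0 0 -0.001 0; 0 0 -0.001 0; 0 0 0 0; 0 0 0 0")

```text
t: 16.77
eef_pos: [0.653, -0.0869, 0.123]
tool_rot: [0.0, 0.703, 0.711, 0.0]
contact_force: [-0.7, 0.0, 1.0]
gripper_width: 0.293
```

Call:
drive_tool(increments="0 0 -0.001 0; 0 0 -0.0009 0; 0 0 0 0; 0 0 0 0")

```text
t: 17.1
eef_pos: [0.6531, -0.0869, 0.1211]
tool_rot: [0.0, 0.703, 0.711, 0.0]
contact_force: [-0.6, -0.4, 4.6]
gripper_width: 0.296
```

Force is +8.7 N over the baseline, a sink of about 4.4 mm, against 4 mm by position. Start rolling.

Call:
drive_tool(increments="0 0.002 0 0; 0 0.003 0 0; 0 0.003 0 0; -0.0001 0.003 0 0; 0 0.003 0 0; 0 0.003 0 0; -0.0001 0.003 0 0; 0 0.003 0 0; 0 0.003 0 0; -0.0001 0.003 0 0")

```text
t: 17.93
eef_pos: [0.6527, -0.0576, 0.1208]
tool_rot: [0.0, 0.703, 0.711, 0.0]
contact_force: [0.6, -0.4, 4.5]
gripper_width: 0.297
```

Call:
drive_tool(increments="0 0.004 0.0002 0; 0 0.004 0.0001 0; 0 0.004 0 0; -0.0001 0.004 0 0; 0 0.004 0 0; 0 0.004 0 0; -0.0001 0.004 0 0; 0 0.004 0 0; 0 0.004 0 0; -0.0001 0.004 0 0; 0 0.004 0 0; 0 0.004 0 0")

```text
t: 18.93
eef_pos: [0.6523, -0.0095, 0.1211]
tool_rot: [0.0, 0.703, 0.711, 0.0]
contact_force: [0.6, -0.6, 4.4]
gripper_width: 0.294
```

Call:
drive_tool(increments="0 0.004 0 0; 0 0.004 0.0001 0; 0 0.004 0 0; -0.0001 0.004 0 0; 0 0.004 0 0; 0 0.004 0 0; -0.0001 0.004 0 0; 0 0.004 0 0; 0 0.004 0 0; -0.0001 0.004 0 0; 0 0.004 0 0; 0 0.004 0 0")

```text
t: 19.93
eef_pos: [0.6519, 0.0385, 0.1211]
tool_rot: [0.0, 0.703, 0.711, 0.0]
contact_force: [1.0, 0.2, 3.9]
gripper_width: 0.295
```

```bash
python3 - <<'E'
from h import *
o=bot.get_obs();print(o['eef_pos'],o['contact_force'],o['torque'])
for n in('scene','top'):
    im=bot.read_camera(n);cv2.imwrite(f'pics/{n}13.png',im[:,:,::-1])
crop('pics/scene13.png',230,150,160,150,5,'pics/s13c.png')
crop('pics/top13.png',230,170,200,130,4,'pics/t13c.png')
E
```

```text
[0.6519 0.0385 0.1211] [1.002  0.2342 3.8903] [-0.0905 -0.4984  0.0178]
```

View pics/s13c.png

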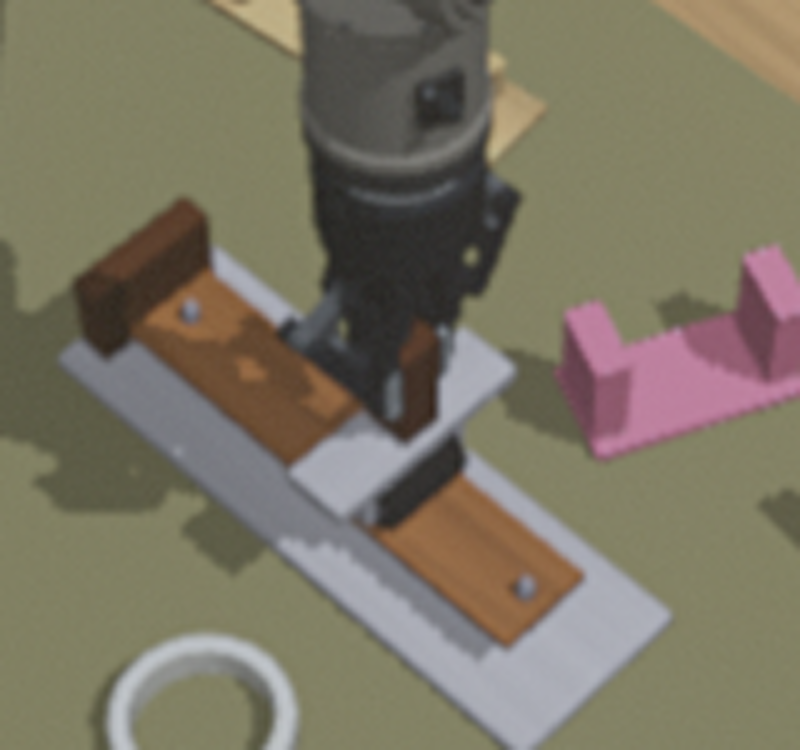

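View pics/t13c.png

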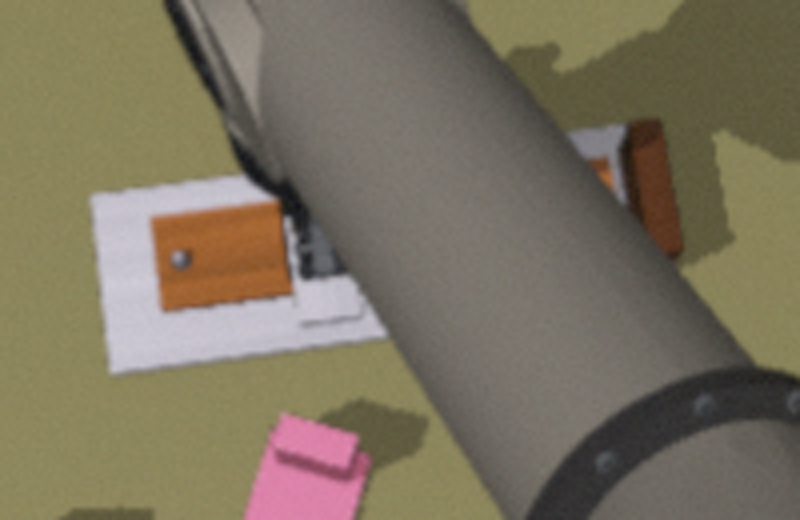

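```bash
python3 - <<'E'
from h import *
S=np.array([(290,474),(346,519),(517,370),(466,329)])/5+[230,150]-.4
p=plane('scene',S,.1031)[:,:2];print(p.mean(0),[np.linalg.norm(p[i]-p[(i+1)%4]).round(4) for i in range(4)],[np.degrees(np.arctan2(v[1],v[0])) for v in(p[0]-p[3],p[1]-p[2])])
pp=plane('scene',[np.array((525,584))/5+[230,150]-.4,np.array((190,308))/5+[230,150]-.4],.050)[:,:2];print('pins',pp, pp-p.mean(0))
E
```

```text
[0.6534 0.04  ] [np.float64(0.0368), np.float64(0.1172), np.float64(0.0348), np.float64(0.1186)] [np.float64(0.29720047688746726), np.float64(1.26356935471448)]
pins [[ 0.655   0.1215]
 [ 0.6571 -0.1167]] [[ 0.0015  0.0815]
 [ 0.0037 -0.1567]]
```

The axle is 37.6 mm past the jig centre, with 81 mm to the far pin, and the drum is square on the strip. Rolling on to the end of the lane.

Call:
drive_tool(increments="0 0.004 0 0; 0 0.004 0 0; 0 0.004 -0.0001 0; -0.0001 0.004 0 0; 0 0.004 0 0; 0 0.004 0 0; -0.0001 0.004 0 0; 0 0.004 0 0; 0 0.004 0 0; -0.0001 0.004 0 0; 0 0.004 0 0; 0 0.004 0 0")

```text
t: 21.03
eef_pos: [0.6515, 0.0865, 0.121]
tool_rot: [-0.0, 0.703, 0.711, -0.0]
contact_force: [0.2, -0.5, 4.3]
gripper_width: 0.294
```

Call:
drive_tool(increments="0 0.001 0 0; 0 0 0 0; 0 0 0 0")

```text
t: 21.28
eef_pos: [0.6515, 0.0872, 0.121]
tool_rot: [-0.0, 0.703, 0.711, -0.0]
contact_force: [1.4, 0.3, 4.0]
gripper_width: 0.292
```

The pass is complete with force steady at +8 to 9 N. Lifting straight up and returning above the rack.

Call:
drive_tool(increments="0 0 0.004 0; 0 0 0.01 0; 0 0 0.02 0; 0 0 0.025 0; 0 0 0.011 0; 0 0 0 0; 0 0 0 0")

```text
t: 21.87
eef_pos: [0.651, 0.0867, 0.1905]
tool_rot: [-0.0, 0.703, 0.711, -0.0]
contact_force: [-0.6, 1.1, -5.8]
gripper_width: 0.296
```

Call:
drive_tool(increments="-0.0209 0.014 0 -0.0149; -0.0209 0.014 0 -0.0149; -0.0209 0.014 0 -0.0149; -0.0209 0.014 0 -0.0149; -0.0209 0.014 0 -0.0149; -0.0209 0.014 0 -0.0149; -0.0209 0.014 0 -0.0149; -0.0209 0.014 0 -0.0149; -0.0209 0.014 0 -0.0149; -0.0209 0.014 0 -0.0149; 0 0 0 0; 0 0 0 0")

```text
t: 22.87
eef_pos: [0.4403, 0.2273, 0.1896]
tool_rot: [-0.0, 0.753, 0.658, -0.002]
contact_force: [1.5, -0.7, -4.6]
gripper_width: 0.296
```

Call:
drive_tool(increments="0 0 0 0; 0 0 0 0; 0 0 0 0; 0 0 0 0")

```text
t: 23.2
eef_pos: [0.443, 0.2264, 0.1907]
tool_rot: [-0.0, 0.755, 0.656, -0.0]
contact_force: [0.6, 0.3, -4.8]
gripper_width: 0.294
```

```bash
python3 - <<'E'
from h import *
o=bot.get_obs();print(o['t'],o['eef_pos'],o['tool_rot'],o['contact_force'],o['torque'])
for n in('scene','top'):
    im=bot.read_camera(n);cv2.imwrite(f'pics/{n}14.png',im[:,:,::-1])
crop('pics/scene14.png',350,110,160,140,5,'pics/s14c.png')
crop('pics/scene14.png',200,130,260,195,3,'pics/s14d.png')
E
```

```text
23.2 [0.443  0.2264 0.1907] [-0.0001  0.7548  0.656  -0.0003] [ 0.5546  0.3098 -4.8082] [-0.0447  0.0069  0.0218]
```

View pics/s14c.png

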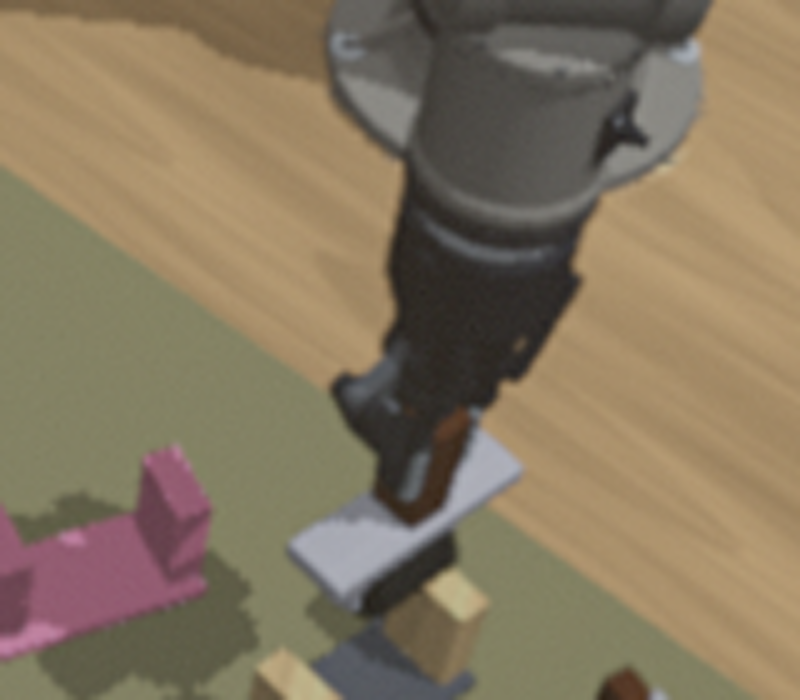

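View pics/s14d.png

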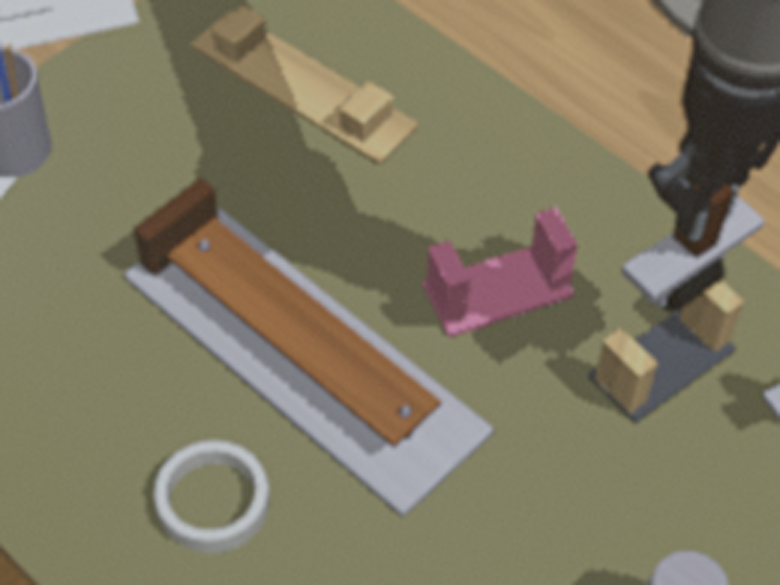

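The strip is still on its pins, at (203,245) and (404,410). The roller is held as before above the fork. Lowering it into the rack.

Call:
drive_tool(increments="-0.0008 0.0012 -0.005 0; 0 0 -0.015 0; 0 0 -0.02 0; 0 0 -0.015 0; 0 0 -0.01 0; 0 0 -0.008 0; 0 0 -0.005 0; 0 0 -0.004 0; 0 0 0 0; 0 0 0 0; 0 0 0 0")

```text
t: 24.22
eef_pos: [0.4423, 0.2286, 0.1096]
tool_rot: [0.0, 0.754, 0.656, 0.001]
contact_force: [-0.2, -0.2, -4.4]
gripper_width: 0.294
```

Call:
drive_tool(increments="0 -0.001 -0.003 0; 0 0 -0.003 0; 0 0 -0.002 0; 0 0 -0.001 0; 0 0 0 0; 0 0 0 0; 0 0 0 0")

```text
t: 24.8
eef_pos: [0.4419, 0.2274, 0.1001]
tool_rot: [0.0, 0.754, 0.657, 0.0]
contact_force: [0.9, -0.8, -4.3]
gripper_width: 0.296
```

Call:
drive_tool(increments="0 0 -0.001 0; 0 0 -0.0008 0; 0 0 0 0; 0 0 0 0; 0 0 0 0")

```text
t: 25.22
eef_pos: [0.4418, 0.2273, 0.0982]
tool_rot: [0.0, 0.754, 0.657, 0.0]
contact_force: [0.2, 0.3, -5.1]
gripper_width: 0.292
```

Call:
drive_tool(increments="0 0 -0.0005 0; 0 0 -0.0005 0; 0 0 0 0; 0 0 0 0; 0 0 0 0")

```text
t: 25.63
eef_pos: [0.4419, 0.2274, 0.098]
tool_rot: [0.0, 0.754, 0.657, 0.0]
contact_force: [-3.2, -2.2, 6.1]
gripper_width: 0.293
```

```bash
python3 - <<'E'
from h import *
im=bot.read_camera('scene');cv2.imwrite('pics/s15.png',im[:,:,::-1])
crop('pics/s15.png',350,130,160,140,5,'pics/s15c.png')
E
```

```text
(no output)
```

View pics/s15c.png

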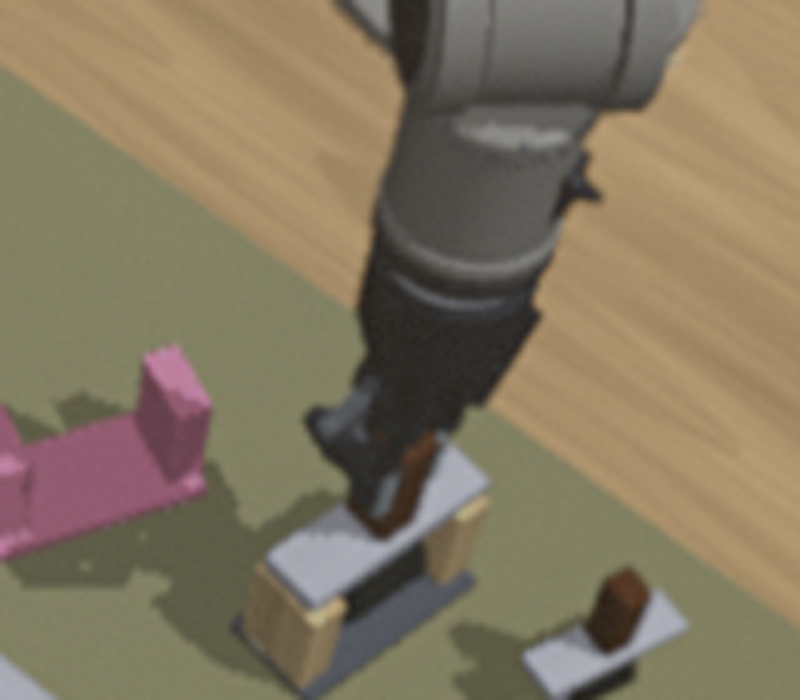

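The picture matches the one from before the lift (bar corners (265,560) and (490,483)), so the roller is back in place. Releasing and rising.

Call:
drive_tool(increments="0 0 0.0005 0; 0 0 0 0; 0 0 0 0; 0 0 0 0; 0 0 0 0; 0 0 0.01 0; 0 0 0.03 0; 0 0 0.03 0; 0 0 0.03 0; 0 0 0.02 0; 0 0 0 0", grip=1)

```text
t: 26.6
eef_pos: [0.4441, 0.2291, 0.223]
tool_rot: [0.001, 0.754, 0.657, 0.004]
contact_force: [0.4, -0.4, 0.3]
gripper_width: 0.997
```

Call:
drive_tool(increments="0.0 -0.03 0.01 0; 0.0 -0.03 0.01 0; 0.0 -0.03 0.01 0; 0.0 -0.03 0.01 0; 0.0 -0.03 0 0; 0.0 -0.03 0 0; 0 -0.03 0 0; 0 -0.03 0 0; 0 -0.03 0 0; 0 0 0 0; 0 0 0 0; 0 0 0 0")

```text
t: 27.6
eef_pos: [0.4416, -0.042, 0.2576]
tool_rot: [-0.0, 0.754, 0.657, 0.0]
contact_force: [-0.1, 0.4, 0.4]
gripper_width: 1.002
```

```bash
python3 - <<'E'
from h import *
o=bot.get_obs();print(o['t'],o['eef_pos'],o['contact_force'])
for n in('scene','top'):
    im=bot.read_camera(n);cv2.imwrite(f'pics/{n}16.png',im[:,:,::-1])
a=cv2.imread('pics/scene16.png');b=cv2.imread('pics/scene0.png')
crop('pics/top16.png',120,120,400,280,2,'pics/t16c.png')
E
```

```text
27.6 [ 0.4416 -0.042   0.2576] [-0.1335  0.4199  0.3803]
```

View pics/scene16.png

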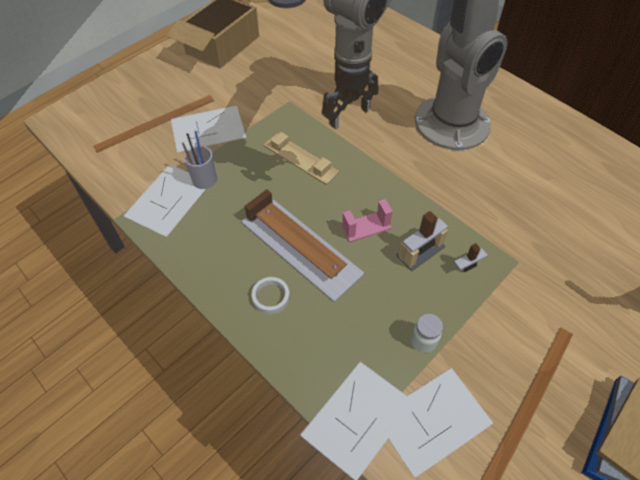

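View pics/t16c.png

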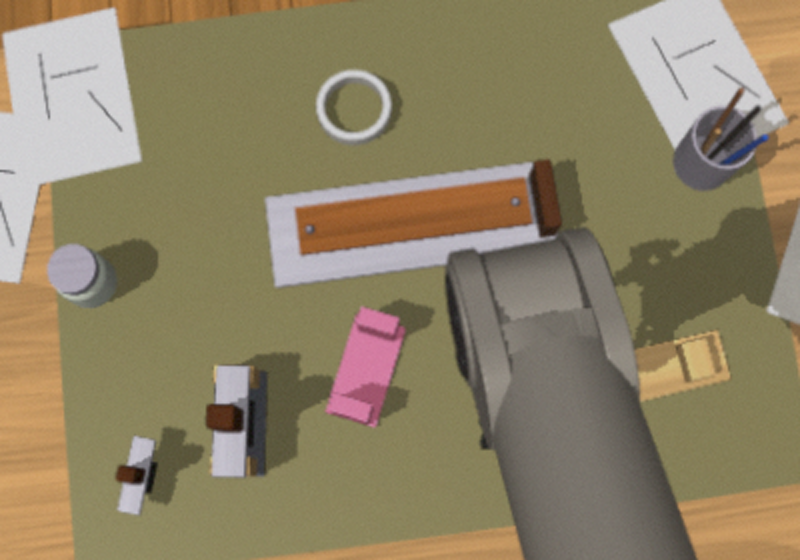

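The strip is on its pins, at (310,229) and (516,201) in the top crop. The roller hangs in the rack, and the cup, jar and tape look unmoved. A last pixel comparison with the first pictures, then I'll hand in.

```bash
python3 - <<'E'
from h import *
for n,R in(('scene',{'cup':(180,125,45,70),'jar':(405,305,45,55),'tape':(240,268,60,55),'roller':(390,205,65,68),'decoy':(450,240,40,40)}),('top',{'jar':(135,235,45,45),'tape':(270,145,60,55),'cup':(455,165,60,55),'roller':(215,295,40,70)})):
    a=cv2.imread(f'pics/{n}0.png');b=cv2.imread(f'pics/{n}16.png')
    for k,(x,y,w,h) in R.items():
        g=[cv2.cvtColor(i[y:y+h,x:x+w],cv2.COLOR_BGR2GRAY).astype(np.float32) for i in(a,b)]
        s,r=cv2.phaseCorrelate(g[0],g[1],cv2.createHanningWindow((w,h),cv2.CV_32F)); print(n,k,np.round(s,2),round(r,2))
o=bot.get_obs();print(o['t'],np.abs(o['joint_vel']).max(),o['contact_force'])
bot.hand_in()
E
```

```text
scene cup [0.34 0.2 ] 0.84
scene jar [0.57 0.07] 0.91
scene tape [ 0.08 -0.02] 0.9
scene roller [-0.18  0.17] 1.02
scene decoy [-0.1   0.02] 0.88
top jar [0.5  0.52] 0.93
top tape [0.01 0.07] 0.95
top cup [-0.04 -0.06] 0.97
top roller [-0.11 -0.49] 0.97
27.7 0.004687216494113605 [-0.7128  0.4826  0.105 ]
the job is handed in; nothing more can be done
```

The job is done and handed in at 27.7 s, with the arm at rest and touching nothing. No verdict was reported.

- **Strip:** I lowered it level over both pins until the bed carried about 3.5 N, then let go. In the last pictures both pins stand through the strip and it lies flat.
- **Rolling:** The roller ran from about 87 mm on the end-block side of the jig centre to about 86 mm on the other side. The readings at each step gave 8–9 N of pressing, a sink of about 4.0–4.5 mm, well short of the 9 mm stop.
- **Roller:** It is back in its wooden rack, within about half a pixel (roughly 1 mm) of where it started.
- **Bystanders:** The tape is within 0.1 pixel of its start. The cup is within 0.4 pixel and the jar within 0.7 (about 1–1.5 mm). The arm never went near them, so I put this down to noise.

**What went wrong or disagreed:**
- **First grasp:** It closed on air just above the strip. The fingertips really stand about 22 mm higher than the stated overhang suggests, so I measured them in the pictures and grasped lower. The strip did not move.
- **Cameras:** The two views differed by 2–4 mm in y, so I compared holes with pins separately in each view.
- **Racking:** Setting the roller down pressed on the rack with about 11 N for a moment.

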